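# Set out a caster rebuild

### The arm

A 6-joint arm with a two-finger parallel gripper is mounted at the origin on the work surface. World frame = base frame: x ahead of the robot, y to its left, z up, the work surface at z = 0. Lengths are in m, angles in rad, forces in N, time in s.
With the tool pointing down it reaches from about 0.35 to 0.775 m from the base axis. Payload 5.5 kg.
Tool frame: the origin (TCP) lies at the very end of the fingers, on their centre line; the grasp point (between the pads) lies env.hold_point_z behind it (env.hold_point_z is the distance from the TCP to the grasp point, in m); z points along the fingers, y is the line along which they close (so a half turn about z gives the same grasp; the last joint's range is limited). The gripper opens to 85 mm and grips with 20 to 120 N. Pads are 22 mm wide; open, the fingers measure 114 mm over their backs; the gripper's body (76 mm by 85 mm) begins 54 mm behind the grasp point. The pads swing forward as they close: fully open they stand 13 mm farther back than shut.
Start: joints at [-1.424, 0.313, 0.046, 1.304, 0, 1.431], TCP at [0.163, -0.552, 0.21] pointing down, gripper open.
Joint ranges: [-2.76, 2.76], [-0.86, 1.69], [-1.03, 1.26], [-2.2, 2.34], [-1.47, 1.5], [-3.14, 3.14]. Speed limits (rad/s): [2.57, 2.57, 3.14, 3.14, 3.14, 3.14].

### API

Orientations are given as a unit quaternion [w, x, y, z].
In Python, from workcell import env gives the robot as it stands.
- The arm moves only by the tool carry_out, never from a script. Its argument "steps" is a list of rows, each a list of 3 entries, a list of its own where there are three numbers: the turn, a rotation vector about the tool's x, y, z in degrees, then the shift along the tool's x, y, z in cm, then the closure in counts, from 0 (fully open) to 255 (shut). A call has exactly 8 rows; each row is the pose to reach, as a shift and turn from the pose commanded when the call began, along the tool's axes at that moment; what a row does not reach only later rows make up. A row lasts 1/8 s, in which the tool goes at most 62.5 mm and 10.7 degrees, less where a joint would pass 70% of its speed; a pose out of reach is approached as far as the arm can. A call with a gripper value outside its range is refused whole. The fingers move at their own pace and stop on an object; "force" is the grip in N (left out, the last holds). Time passes only in rows, so rows that repeat a pose let the fingers close, or fill a call up. It gives the time, the measured TCP pose, the force, the opening and the grip force at its end, in the units of the state.
- env.get_state(): the state, without advancing time (a new reading comes with each control period).
- env.read_camera(name): name is "side" or "top" or "wrist"; returns (picture, depth): 400x640x3 uint8, red, green, blue; 400x640 float32, m along the optical axis (not along the pixel's ray), 0 where there is no reading.
- env.get_calibration(name): a dict with "fx", "fy", "cx", "cy" (pixels), "D" ([k1, k2, p1, p2, k3] as OpenCV has them; the pictures are not rectified), "origin" and "orientation" of the camera in the world. Camera axes: x right, y up, looking along -z (the intrinsics and any distortion apply to the point x, -y, -z); pixel columns grow to the right and rows downward; lengths in m; the calibration is good to about 2 mm. A picture is of the moment at which its call begins: read the wrist's pose just before it. get_calibration takes no time and is no camera call; for the wrist camera it gives the pose at the moment of the call.
- env.hand_in(): hands the job in; it is judged then, once.
The state is a dict: "clock": time; "joint_pos": joint angles; "qvel": joint speeds; "tau": joint torques, N m; "tcp_pos": TCP position; "orientation": TCP orientation; "wrist_force": force on the tool from outside, world axes, zero at the start; "ft_torque": the same for the moment, N m; "finger_gap": finger opening in m; "grip_force": force on a finger pad.
Only numpy, scipy, OpenCV 4.12 (cv2) and the standard library are available. Lean on these libraries where they do the work, as an engineer would, in place of code of your own. Each camera call takes 0.05 s, during which the arm holds its last target. There are 200 camera calls.

### The job

Set out the caster parts on the pale green mat, whose red-striped edge is its front: the steel bearing flat and centred on top of the caster wheel's blue hub, and the bronze bushing upright, flange down, centred on top of the bearing. Lay the black axle bolt midway between the wheel and the fork, square to the red stripe with its head towards the stripe, and put the lock nut flat behind the bolt, in line with it, a finger's width (about 20 mm) clear of the threaded end. Leave the mallet and the grease tin where they are.

Things in the scene. Friction and masses are not known exactly. Their poses are not given: they have to be found in the camera images.
- bearing: sealed steel wheel bearing lying flat: disc 40 mm across, 12 mm thick, black seals and a dark bore (look only: treat it as a solid disc). Origin: centre of its underside; z up. Starts, like the other three parts, on a flat fixed cream pad 4 mm thick (200 x 270 mm), the parts in any of four places 120 or 150 mm apart
- bushing: bronze flanged bushing standing upright on its flange: flange 32 mm across and 5 mm thick at the bottom, body 22 mm across above it, 24 mm tall in all. Origin: centre of the flange's underside; z up. Starts on the cream pad
- bolt: matte black caster axle bolt, lying: shank 12 mm across, hex head 18 mm across flats and 9 mm thick, 78 mm long in all. Origin on the bolt's axis at mid-length, 7.7 mm above what it lies on; x points along the bolt from the head (head's end face at x = -39 mm) to the threaded end (x = +39 mm). Starts on the cream pad, at any yaw within about 85 degrees either side of the mat's x
- nut: plain steel hex lock nut with a blue insert on top, lying flat: 22 mm across flats, 14 mm tall, with a round flange 26 mm across and 3 mm thick at the bottom. Origin: centre of its underside; z up; two of its flats face +y and -y (and every 60 degrees). Starts on the cream pad
- mat: pale green rubber layout mat fixed to the bench, 190 mm (x) by 290 mm (y), 3 mm thick, with a 14 mm red stripe along its front edge (x = -86 mm, the edge nearer the robot). Origin: centre of its underside, exactly midway between wheel and fork; x points from the stripe to the back edge. The mat may be on the robot's left or right, the cream pad on the other side
- wheel: small caster wheel lying flat, fixed on the mat at y = +100 or -100 mm: grey tyre 75 mm across and 22 mm high, solid flat blue hub 50 mm across whose top is 26 mm above the wheel's underside, with a small dark bore mark. Origin: centre of its underside (3 mm above the bench)
- fork: steel caster fork standing upside down, fixed on the mat on the other side from the wheel: square plate 60 x 60 x 5 mm with two upright legs 30 mm wide at y = +18 and -18 mm, 57 mm tall in all. Origin: centre of the plate's underside (3 mm above the bench)
- mallet: bystander, leave alone: rubber mallet lying behind the work; black head 60 mm across and 90 mm long, handle 254 mm long, red at its end. Origin: under the centre of the head; the handle runs to its -x
- tin: bystander, leave alone: white grease tin with a yellow lid, 58 mm across, 43 mm tall, behind the work. Origin: centre of its underside
- pad: flat cream plastic pad fixed to the bench, 200 mm (x) by 270 mm (y), 4 mm thick, on which the four parts start. Origin: centre of its underside. (A tall fixed hand press stands farther out on the robot's right, beyond the work, and needs no touching)
Things that resemble listed ones, but are neither listed nor needed, are in the scene too. What is shaped like the bearing but orange is not meant. Several things look just like the bushing: the one meant starts nearest to the robot's base.

How it is judged:
By the outcome, as a careful person would: the job done as asked, in the order asked, and still so for the second after the job is handed in, with the robot touching nothing.
It also fails if it takes over 120 s, if anything falls off the work surface, if the arm or the gripper's body presses on something with over 40 N, if the wrist force passes 120 N, or if a joint passes its speed limit or range.

## Working session

There is one attempt and no reset: what is moved stays moved. The work goes in short steps, Python scripts to look and compute and a tool call to move; the robot and the scene stay as the last step left them, time stands still between calls to the robot, and variables do not carry over. Pictures are saved under pics/ and viewed, at most 14 in all, crops included, and the job is handed in when it is done.

Besides the shell and the picture viewer there is one more tool, called after ">>>" by a JSON object that holds its "op" and its "data", one argument or row to a line. carry_out: Moves the arm, as the interface text tells. Its arguments: {"type":"object","properties":{"steps":{"type":"array","items":{"type":"array"}},"force":{"type":"number"}},"required":["steps"]}

```bash
ls; mkdir -p pics; python3 - <<'E'
from workcell import env
import cv2,numpy as np
print(env.hold_point_z, env.get_state())
for n in ("top","side"):
    p,d=env.read_camera(n); cv2.imwrite(f"pics/{n}0.png",p[:,:,::-1]); np.savez(f"pics/{n}0.npz",p=p,d=d)
    print(n,env.get_calibration(n))
E
```

```text
pics
0.0187 {'clock': 0.0, 'joint_pos': array([-1.42357395e+00,  3.14028657e-01,  4.49773809e-02,  1.30361221e+00,
        9.36293951e-06,  1.43119396e+00]), 'qvel': array([-0.00130488, -0.00189617,  0.00079933,  0.00039624,  0.0001794 ,
        0.00124971]), 'tau': array([-7.10634285e-04, -4.80631149e+01,  2.98530900e+01,  1.92701683e-02,
       -1.48656750e-04,  3.31359081e-05]), 'tcp_pos': array([ 0.16258218, -0.5509564 ,  0.20919219]), 'orientation': array([-9.33590634e-04,  9.89733628e-01,  1.42921214e-01,  1.12450093e-06]), 'wrist_force': array([-0.03704686,  0.61415095, -0.54561593]), 'ft_torque': array([0.0642599 , 0.00701247, 0.02669498]), 'grip_force': 0.0, 'finger_gap': 0.08591600540715778}
top {'fx': 403.9197206784301, 'fy': 403.9197206784301, 'cx': 318.186180379707, 'cy': 205.14225293443525, 'D': array([0.0179848, 0.       , 0.       , 0.       , 0.       ]), 'origin': array([ 0.43653079, -0.04487772,  1.17180129]), 'orientation': array([ 0.7075704 ,  0.04379349, -0.05519977, -0.70312107])}
side {'fx': 496.20263753148237, 'fy': 496.20263753148237, 'cx': 319.91518231402586, 'cy': 198.80579440110907, 'D': array([-0.1290258,  0.       ,  0.       ,  0.       ,  0.       ]), 'origin': array([ 0.40008279, -0.98850424,  0.75319659]), 'orientation': array([ 0.88981287,  0.43922565, -0.05127135, -0.11262831])}
```

View pics/top0.png

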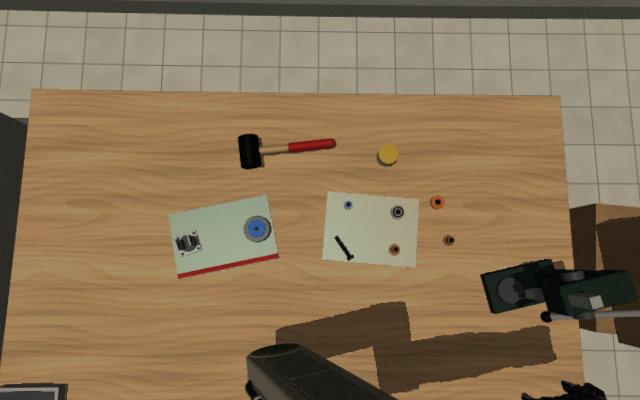

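View pics/side0.png

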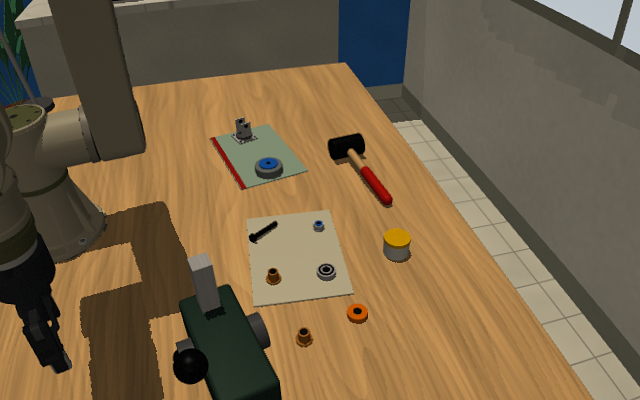

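Top view: fork (188,242), wheel (257,229), nut (348,205), bearing (398,212), bolt (344,247), orange decoy (437,202). There are two bushing candidates, (394,249) on the pad and (448,240) on the bench. I'll measure everything and enlarge those two.

```bash
cat > h.py <<'E'
import numpy as np,cv2
from workcell import env
from scipy.spatial.transform import Rotation as R
def rot(q): return R.from_quat([q[1],q[2],q[3],q[0]])
def cast(c,uv,z):
    uv=np.asarray(uv,float).reshape(-1,1,2)
    K=np.array([[c['fx'],0,c['cx']],[0,c['fy'],c['cy']],[0,0,1]])
    n=cv2.undistortPoints(uv,K,np.array(c['D']))[:,0]
    d=rot(c['orientation']).apply(np.c_[n[:,0],-n[:,1],-np.ones(len(n))])
    o=np.array(c['origin']); return o+d*((z-o[2])/d[:,2])[:,None]
def proj(c,P):
    p=rot(c['orientation']).inv().apply(np.atleast_2d(P)-np.array(c['origin']))
    K=np.array([[c['fx'],0,c['cx']],[0,c['fy'],c['cy']],[0,0,1]])
    return cv2.projectPoints(p*[1,-1,-1],np.zeros(3),np.zeros(3),K,np.array(c['D']))[0][:,0]
def blobs(m,amin=20):
    m=m.astype(np.uint8); n,l,s,ce=cv2.connectedComponentsWithStats(m)
    return [(s[i,4],ce[i],l==i) for i in range(1,n) if s[i,4]>=amin]
E
python3 - <<'E'
from h import *
f=np.load('pics/top0.npz'); p=f['p']; d=f['d']; c=env.get_calibration('top')
hsv=cv2.cvtColor(p,cv2.COLOR_RGB2HSV)
H,S,V=[hsv[...,i].astype(int) for i in range(3)]
for n,uv in dict(fork=(188,242),wheel=(257,229),nut=(348,205),bear=(398,212),bolt=(344,247),bushA=(394,249),bushB=(448,240),orange=(437,202)).items():
    print(n,hsv[uv[1],uv[0]],d[uv[1],uv[0]],cast(c,uv,.01)[0].round(4))
print('mat',hsv[215,200],'pad',hsv[230,370],'stripe',hsv[268,230])
green=(H>45)&(H<85)&(V>120)&(S>15)
for nm,m in (('mat',green),('pad',(S<70)&(V>150)&~green),('red',((H<6)|(H>174))&(S>150)&(V>80)),('blue',(H>95)&(H<125)&(S>110))):
    for a,ce,mm in sorted(blobs(m,8),key=lambda t:-t[0])[:5]:
        r=cv2.minAreaRect(np.argwhere(mm)[:,::-1].astype(np.float32))
        if 150<ce[1]<290 and 150<ce[0]<470: print(nm,a,ce.round(1),cast(c,ce,.004)[0].round(4),'\n',cast(c,cv2.boxPoints(r),.0035)[:,:2].round(4).tolist())
crop=p[190:275,330:470]; cv2.imwrite('pics/crop1.png',cv2.resize(crop[:,:,::-1],None,fx=5,fy=5,interpolation=cv2.INTER_CUBIC))
E
```

```text
fork [18 29 88] 1.103565 [0.4917 0.307  0.01  ]
wheel [113  69  59] 1.144114 [0.5299 0.1122 0.01  ]
nut [106  83  40] 1.1622221 [ 0.6015 -0.15    0.01  ]
bear [15 34 15] 1.1686816 [ 0.5821 -0.2953  0.01  ]
bolt [ 0 26 20] 1.1538191 [ 0.4799 -0.1378  0.01  ]
bushA [165  27  19] 1.1375083 [ 0.4751 -0.2813  0.01  ]
bushB [ 14 172 108] 1.1544341 [ 0.5019 -0.4377  0.01  ]
orange [ 20 153   5] 1.1768857 [ 0.6123 -0.41    0.01  ]
mat [ 44  39 156] pad [ 32  46 167] stripe [ 13  94 152]
mat 8 [180.4 215. ] [0.5696 0.3345 0.004 ] 
 [[0.5719, 0.3433], [0.5754, 0.3418], [0.5674, 0.3253], [0.5639, 0.3269]]
pad 5809 [370.2 229.2] [ 0.532  -0.2147  0.004 ] 
 [[0.4445, -0.0734], [0.6432, -0.0891], [0.6224, -0.3639], [0.4242, -0.3416]]
pad 4661 [220.4 234.5] [0.514  0.2175 0.004 ] 
 [[0.5707, 0.3778], [0.632, 0.0893], [0.4613, 0.0516], [0.4034, 0.335]]
red 406 [226.9 265.7] [0.4252 0.1955 0.004 ] 
 [[0.4017, 0.3341], [0.4619, 0.0541], [0.4499, 0.0513], [0.3899, 0.331]]
blue 226 [256.1 228.2] [0.5328 0.1158 0.004 ] 
 [[0.5564, 0.1397], [0.5567, 0.0935], [0.5104, 0.0924], [0.5101, 0.1384]]
blue 16 [348. 204.] [ 0.6053 -0.1505  0.004 ] 
 [[0.6113, -0.1447], [0.6114, -0.1565], [0.5995, -0.1564], [0.5995, -0.1447]]
blue 9 [255.1 158.6] [0.7391 0.124  0.004 ] 
 [[0.747, 0.1317], [0.75, 0.1247], [0.7307, 0.1167], [0.7277, 0.1237]]
```

View pics/crop1.png

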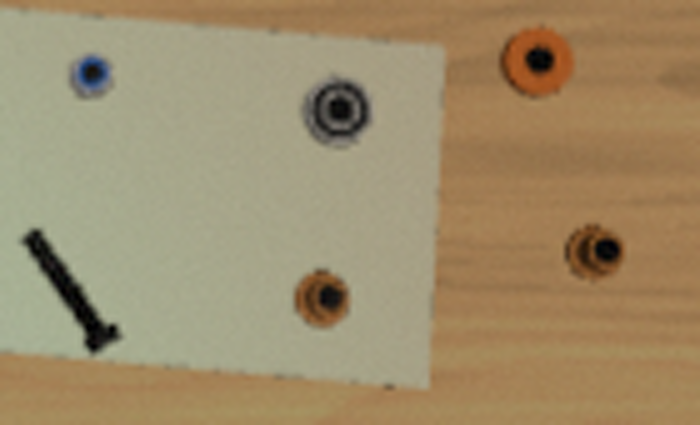

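Enlarged crop: bushing A at crop (322,298), i.e. image (394,249), stands on the pad 0.55 m from the base. B at crop (594,252), image (448,240), is on bare wood at 0.67 m. A is nearest to the base and on the pad, so A is the one meant. The steel bearing is at crop (338,110) and the orange ring is the decoy.

Next I'll work out the move helper and the press clearance.

```bash
cat >> h.py <<'E'
def go(P,yaw=None,s=None):
    """shift (cm, tool axes) and tool z turn (deg) from the measured pose to TCP P, tool-x heading yaw (deg, world; mod 180), tool down"""
    s=s or env.get_state(); r=rot(s['orientation'])
    sh=r.inv().apply(np.asarray(P)-s['tcp_pos'])*100
    x=r.apply([1,0,0]); h=np.degrees(np.arctan2(x[1],x[0]))
    if yaw is None: yaw=h
    dy=(yaw-h+90)%180-90
    tgt=R.from_matrix(np.array([[np.cos(a:=np.radians(h+dy)),np.sin(a),0],[np.sin(a),-np.cos(a),0],[0,0,-1]]))
    tv=(r.inv()*tgt).as_rotvec(degrees=True)
    print('heading',h.round(2),'turn',tv.round(2),'shift',sh.round(2),'j6',s['joint_pos'][5].round(2),'alt',(dy-np.sign(dy)*180).round(1))
def cloud(c,d,p0,p1):
    v,u=np.mgrid[p0[1]:p1[1],p0[0]:p1[0]]; z=d[v,u].ravel(); uv=np.c_[u.ravel(),v.ravel()]
    g=cast(c,uv,-1.); o=np.array(c['origin']); f=-rot(c['orientation']).inv().apply(g-o)[:,2]
    return o+(g-o)*(z/f)[:,None],z>0
E
python3 - <<'E'
from h import *
f=np.load('pics/top0.npz'); c=env.get_calibration('top')
P,ok=cloud(c,f['d'],(470,245),(640,350)); P=P[ok&(P[:,2]>.04)]
print(P.min(0),P.max(0), P[P[:,1]>-.6].max(0),P[np.argmax(P[:,1])])
w=env.get_calibration('wrist'); s=env.get_state(); print(w)
r=rot(s['orientation']); print('cam in tool',r.inv().apply(w['origin']-s['tcp_pos']),(r.inv()*rot(w['orientation'])).as_matrix().round(3))
go([.163,-.50,.32]); go([.50,-.215,.34],0)
E
```

```text
[ 0.3053245  -0.72395622  0.04000229] [ 0.42602966 -0.55626122  0.38314139] [ 0.41862985 -0.55626122  0.38314139] [ 0.36647896 -0.55626122  0.04207742]
{'fx': 306.3172152230448, 'fy': 306.3172152230448, 'cx': 319.4116978683088, 'cy': 197.80852739733638, 'D': array([-0.02590972,  0.        ,  0.        ,  0.        ,  0.        ]), 'origin': array([ 0.22758164, -0.53315739,  0.37263202]), 'orientation': array([ 0.7929669 , -0.10994709,  0.08331889, -0.59344173])}
cam in tool [ 0.06744928  0.00096797 -0.16332371] [[-0.001  0.962  0.273]
 [ 1.     0.001  0.   ]
 [ 0.     0.273 -0.962]]
heading 16.43 turn [-0.09 -0.01  0.  ] shift [  1.49  -4.9  -11.06] j6 1.43 alt 0.0
heading 16.43 turn [-0.09  0.   16.43] shift [ 41.87 -22.71 -13.02] j6 1.43 alt 163.6
```

```bash
python3 - <<'E'
from h import *
go([.22,-.42,.24]); go([.53,-.25,.16],90)
E
```

```text
heading 16.43 turn [-0.09 -0.01  0.  ] shift [  9.22 -10.95  -3.05] j6 1.43 alt 0.0
heading 16.43 turn [-7.000e-02 -7.000e-02 -7.357e+01] shift [ 43.76 -18.48   4.97] j6 1.43 alt -106.4
```

>>> {"op": "carry_out", "data": {
  "steps": [
    [[0,0,0],[3,-4,-2],0],
    [[0,0,0],[6,-8,-3],0],
    [[0,0,-8],[9.2,-11,-3],0],
    [[0,0,-16],[14,-12,-2],0],
    [[0,0,-26],[19,-13.5,-1],0],
    [[0,0,-36],[24,-14.5,0],0],
    [[0,0,-46],[29,-15.5,1],0],
    [[0,0,-56],[34,-16.5,2],0]
  ]
}}

```text
clock: 1.1
tcp_pos: [0.4433, -0.296, 0.1895]
orientation: [-0.0, 0.805, 0.593, -0.0]
wrist_force: [1.2, -1.0, 0.8]
finger_gap: 0.0853
grip_force: 0.0
```

```bash
python3 - <<'E'
from h import *
s=env.get_state(); print(s['clock'],s['tcp_pos'],s['joint_pos'].round(2)); go([.53,-.25,.16],90)
E
```

```text
1.1 [ 0.44328118 -0.29596798  0.18948821] [-0.74  0.24 -0.1   1.23 -0.    1.13]
heading 72.76 turn [ -0.02  -0.   -17.24] shift [6.96 6.92 2.95] j6 1.13 alt -162.8
```

>>> {"op": "carry_out", "data": {
  "steps": [
    [[0,0,-8],[3.5,3.5,1.5],0],
    [[0,0,-17.3],[7,7,3],0],
    [[0,0,-17.3],[7,7,3],0],
    [[0,0,-17.3],[7,7,3],0],
    [[0,0,-17.3],[7,7,3],0],
    [[0,0,-17.3],[7,7,3],0],
    [[0,0,-17.3],[7,7,3],0],
    [[0,0,-17.3],[7,7,3],0]
  ]
}}

```text
clock: 2.1
tcp_pos: [0.5298, -0.2519, 0.1604]
orientation: [0.0, 0.709, 0.705, 0.0]
wrist_force: [0.0, 0.2, -0.3]
finger_gap: 0.0854
grip_force: 0.0
```

```bash
python3 - <<'E'
from h import *
s=env.get_state(); print(s['clock'],s['tcp_pos'],s['joint_pos'].round(2))
c=env.get_calibration('wrist'); p,d=env.read_camera('wrist')
np.savez('pics/w1.npz',p=p,d=d,c=np.array(c,dtype=object)); cv2.imwrite('pics/w1.png',p[:,:,::-1])
E
```

```text
2.1 [ 0.52976952 -0.25189037  0.16037546] [-0.58  0.35 -0.02  1.2  -0.    1.  ]
```

View pics/w1.png

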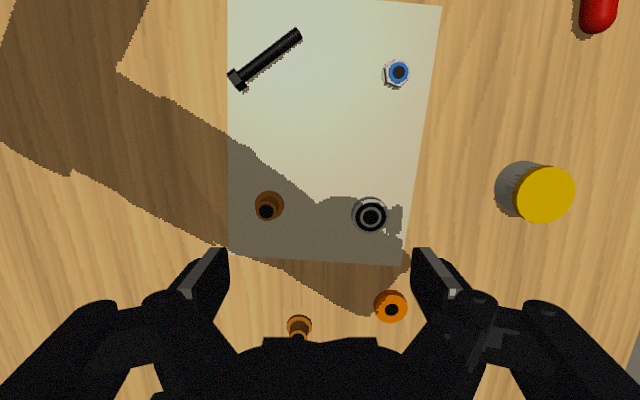

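Wrist view: bolt from head (238,80) to tip (297,36), nut (397,72), bushing (267,207), bearing (370,216), all on the pad. The orange ring (391,308) and the second bushing (299,327) are off it.

```bash
cat >> h.py <<'E'
def load(n):
    f=np.load(f'pics/{n}.npz',allow_pickle=True); return f['p'],f['d'],f['c'].item()
def shoot(n,view=False):
    s=env.get_state(); c=env.get_calibration('wrist'); p,d=env.read_camera('wrist')
    np.savez(f'pics/{n}.npz',p=p,d=d,c=np.array(c,dtype=object)); cv2.imwrite(f'pics/{n}.png',p[:,:,::-1])
    return p,d,c
def slab(p,d,c,box,z0,z1):
    """points of the depth cloud in a pixel box with z0<z<z1, and their min enclosing circle (xy)"""
    P,ok=cloud(c,d,box[:2],box[2:]); Q=P[ok&(P[:,2]>z0)&(P[:,2]<z1)]
    (x,y),r=cv2.minEnclosingCircle(Q[:,:2].astype(np.float32)); return Q,(round(x,4),round(y,4),round(r,4))
E
python3 - <<'E'
from h import *
p,d,c=load('w1')
Q,_=slab(p,d,c,(330,100,370,180),-.05,.05); print('pad z',np.median(Q[:,2]),Q[:,2].std())
for n,box,z0,z1 in (('bear',(340,190,402,245),.011,.03),('bush',(245,180,295,235),.009,.05),('bushtop',(245,180,295,235),.022,.05),('nut',(372,50,425,100),.009,.04),('nuttop',(372,50,425,100),.014,.04),('bolt',(215,15,315,105),.008,.04)):
    Q,ci=slab(p,d,c,box,z0,z1); print(n,len(Q),'zmed',np.median(Q[:,2]).round(4),'zmax',Q[:,2].max().round(4),'mean',Q.mean(0)[:2].round(4),'circ',ci, 'mid',((Q.max(0)+Q.min(0))/2)[:2].round(4))
    if n=='bolt':
        r=cv2.minAreaRect(Q[:,:2].astype(np.float32)); print(r, cv2.boxPoints(r).round(4).tolist())
# bolt by mask cast at its axis height, silhouettes
g=cv2.cvtColor(p,cv2.COLOR_RGB2GRAY)
for a,ce,mm in blobs((g<45)&(np.indices(g.shape)[0]<110),200): 
    pts=np.argwhere(mm)[:,::-1]; r=cv2.minAreaRect(pts.astype(np.float32)); print(a,ce,r); X=cast(c,pts,.0117)[:,:2]; rr=cv2.minAreaRect(X.astype(np.float32)); print(rr)
    x=X-X.mean(0); u=np.linalg.svd(x,full_matrices=False)[2][0]; t=x@u; print('axis deg',np.degrees(np.arctan2(u[1],u[0])),X.mean(0)+u*(t.max()+t.min())/2,np.ptp(t))
# circles by colour: blue insert, bearing
hsv=cv2.cvtColor(p,cv2.COLOR_RGB2HSV); H,S,V=[hsv[...,i].astype(int) for i in range(3)]
for a,ce,mm in blobs((H>95)&(H<125)&(S>100)&(V>60),60): print('blue',a,ce,cast(c,ce,.018)[0])
E
```

```text
pad z 0.003512155145769774 0.0007301572358979207
bear 1052 zmed 0.0158 zmax 0.0187 mean [ 0.5818 -0.2915] circ (0.5822, -0.2923, 0.0202) mid [ 0.5821 -0.2926]
bush 483 zmed 0.0271 zmax 0.0294 mean [ 0.4747 -0.2792] circ (0.4737, -0.2811, 0.0156) mid [ 0.4733 -0.2803]
bushtop 359 zmed 0.0275 zmax 0.0294 mean [ 0.4739 -0.2807] circ (0.4737, -0.2816, 0.0112) mid [ 0.4738 -0.2813]
nut 550 zmed 0.0189 zmax 0.0218 mean [ 0.6011 -0.1495] circ (0.6018, -0.1493, 0.0127) mid [ 0.6019 -0.1493]
nuttop 521 zmed 0.019 zmax 0.0218 mean [ 0.6015 -0.1493] circ (0.6018, -0.1493, 0.0127) mid [ 0.6019 -0.1493]
bolt 1253 zmed 0.016 zmax 0.0236 mean [ 0.4763 -0.1372] circ (0.4784, -0.1363, 0.0394) mid [ 0.4771 -0.1371]
((0.4778115749359131, -0.13486893475055695), (0.07773756235837936, 0.020636577159166336), 34.647586822509766) [[0.4399999976158142, -0.148499995470047], [0.45170000195503235, -0.1655000001192093], [0.5156999826431274, -0.12129999697208405], [0.5038999915122986, -0.10429999977350235]]
485 [587.77113402  18.38762887] ((588.2196655273438, 17.607162475585938), (37.39458465576172, 25.11138916015625), 56.97613525390625)
((0.7808796167373657, -0.100877545773983), (0.02134118787944317, 0.037554048001766205), 44.581764221191406)
axis deg -52.97634202533651 [ 0.77974372 -0.10066937] 0.03636547650416854
949 [266.12118019  57.72813488] ((267.0384521484375, 59.30769348144531), (22.18800926208496, 83.48239135742188), 56.3099365234375)
((0.4783577024936676, -0.13631542026996613), (0.07813000679016113, 0.019897589460015297), 32.218421936035156)
axis deg -145.1570550687665 [ 0.47812296 -0.13571873] 0.07824974500062659
blue 203 [397.76847291  72.04926108] [ 0.60211541 -0.14932961  0.018     ]
```

Heights and sizes check out: bearing radius 20.2 mm, bolt 78 mm long, bushing top at 28 mm. Now the bearing grasp.

```bash
python3 - <<'E'
from h import *
go([.582,-.2925,.06],90); go([.582,-.2925,.007],90)
E
```

```text
heading 89.7 turn [ 0.02  0.01 -0.3 ] shift [-4.04  5.24 10.03] j6 1.0 alt -179.7
heading 89.7 turn [ 0.02  0.01 -0.3 ] shift [-4.04  5.24 15.33] j6 1.0 alt -179.7
```

>>> {"op": "carry_out", "data": {
  "force": 30,
  "steps": [
    [[0,0,0],[-2,2.6,3],0],
    [[0,0,0],[-4,5.2,6],0],
    [[0,0,0],[-4,5.2,10],0],
    [[0,0,0],[-4,5.2,13],0],
    [[0,0,0],[-4,5.2,15.3],0],
    [[0,0,0],[-4,5.2,15.3],0],
    [[0,0,0],[-4,5.2,15.3],0],
    [[0,0,0],[-4,5.2,15.3],140]
  ]
}}

```text
clock: 3.15
tcp_pos: [0.5828, -0.2924, 0.0088]
orientation: [0.001, 0.709, 0.705, 0.0]
wrist_force: [-0.1, -0.1, 0.2]
finger_gap: 0.0698
grip_force: 0.0
```

>>> {"op": "carry_out", "data": {
  "steps": [
    [[0,0,0],[0,0,0],200],
    [[0,0,0],[0,0,0],200],
    [[0,0,0],[0,0,0],200],
    [[0,0,0],[0,0,0],200],
    [[0,0,0],[0,0,-1],200],
    [[0,0,0],[0,0,-4],200],
    [[0,0,0],[0,0,-8],200],
    [[0,0,0],[0,0,-12],200]
  ]
}}

```text
clock: 4.15
tcp_pos: [0.5817, -0.2917, 0.1289]
orientation: [0.0, 0.709, 0.705, -0.0]
wrist_force: [-0.0, -1.6, 0.0]
finger_gap: 0.0184
grip_force: 0.0
```

```bash
python3 - <<'E'
from h import *
print(env.get_state()['tcp_pos']);go([.53,.05,.17],90)
E
```

```text
[ 0.58168037 -0.29173094  0.12888729]
heading 89.73 turn [ 0.01  0.01 -0.27] shift [34.15 -5.33 -4.12] j6 0.99 alt -179.7
```

The gap of 18 mm means the grasp missed, since the open tips sit farther back than the TCP. I'll reopen and look.

>>> {"op": "carry_out", "data": {
  "steps": [
    [[0,0,0],[-1,0,-2],0],
    [[0,0,0],[-2,0,-3],0],
    [[0,0,0],[-2,0,-3],0],
    [[0,0,0],[-2,0,-3],0],
    [[0,0,0],[-2,0,-3],0],
    [[0,0,0],[-2,0,-3],0],
    [[0,0,0],[-2,0,-3],0],
    [[0,0,0],[-2,0,-3],0]
  ]
}}

```text
clock: 5.15
tcp_pos: [0.5817, -0.3116, 0.157]
orientation: [-0.0, 0.709, 0.706, -0.0]
wrist_force: [0.5, 1.0, -1.1]
finger_gap: 0.0855
grip_force: 0.0
```

```bash
python3 - <<'E'
from h import *
p,d,c=shoot('w2'); print(env.get_state()['tcp_pos'])
u,v=proj(c,[.582,-.2925,.016])[0].astype(int); print(u,v)
Q,ci=slab(p,d,c,(u-45,v-40,u+45,v+40),.011,.03); print(len(Q),ci,np.median(Q[:,2]),Q.min(0),Q.max(0))
go([.582,-.2925,.007],90)
E
```

```text
[ 0.58169027 -0.31169451  0.15708451]
321 161
1222 (0.5822, -0.2924, 0.02) 0.015714073332573825 [ 0.56265453 -0.31187334  0.01101357] [ 0.60197376 -0.27282821  0.01893586]
heading 89.74 turn [-0.    0.01 -0.26] shift [ 1.92  0.02 15.01] j6 0.96 alt -179.7
```

View pics/w2.png

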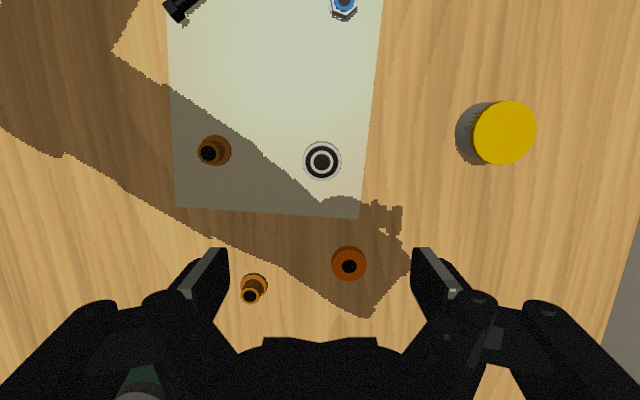

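Bearing unmoved at (.582,-.2924). I'll preclose to about 45 mm in the air and measure how far the fingertips sit behind the TCP.

>>> {"op": "carry_out", "data": {
  "steps": [
    [[0,0,0],[1,0,3],115],
    [[0,0,0],[1.9,0,7],115],
    [[0,0,0],[1.9,0,9],115],
    [[0,0,0],[1.9,0,9],115],
    [[0,0,0],[1.9,0,9],115],
    [[0,0,0],[1.9,0,9],115],
    [[0,0,0],[1.9,0,9],115],
    [[0,0,0],[1.9,0,9],115]
  ]
}}

```text
clock: 6.2
tcp_pos: [0.582, -0.293, 0.0677]
orientation: [0.0, 0.709, 0.705, 0.0]
wrist_force: [-0.3, -0.5, -0.1]
finger_gap: 0.047
grip_force: 0.0
```

```bash
python3 - <<'E'
from h import *
p,d,c=shoot('w3'); s=env.get_state(); print(s['tcp_pos'],s['finger_gap'])
P,ok=cloud(c,d,(150,150),(490,400)); Q=rot(s['orientation']).inv().apply(P-s['tcp_pos'])
m=ok&(np.abs(Q[:,0])<.015)&(np.abs(Q[:,1])<.06)&(Q[:,2]<.02)&(Q[:,2]>-.06); print(m.sum(),np.percentile(Q[m,2],[90,98,99.5,100]),Q[m][:,1].min(),Q[m][:,1].max())
go([.582,-.2924,.003],90)
E
```

```text
[ 0.58192687 -0.29292748  0.06749883] 0.04712037761704309
3092 [-0.03133742 -0.02612443 -0.02428656 -0.02255196] -0.0390267822713744 0.035860199742598436
heading 89.73 turn [ 0.03  0.02 -0.27] shift [0.06 0.   6.45] j6 0.99 alt -179.7
```

```bash
python3 - <<'E'
from h import *
p,d,c=load('w3'); s=env.get_state()
P,ok=cloud(c,d,(100,100),(540,400)); Q=rot(s['orientation']).inv().apply(P-s['tcp_pos'])
m=ok&(np.abs(Q[:,0])<.03)&(np.abs(Q[:,1])<.06)&(Q[:,2]<.03)&(Q[:,2]>-.08)
q=Q[m]
for a in np.arange(-.05,.05,.01):
    k=q[(q[:,1]>a)&(q[:,1]<=a+.01)]
    if len(k): i=k[:,2].argmax(); print(round(a,2),len(k),k[i].round(4))
cv2.imwrite('pics/w3c.png',cv2.resize(p[100:400,140:500,::-1],None,fx=2,fy=2))
E
```

```text
-0.05 1954 [ 0.0046 -0.0434 -0.0641]
-0.04 1293 [ 0.0096 -0.0305 -0.0285]
-0.03 1796 [ 0.0038 -0.0254 -0.0226]
0.02 2246 [-0.0046  0.022  -0.0226]
0.03 1440 [ 0.0052  0.0318 -0.0305]
0.04 1537 [ 0.0049  0.0406 -0.0655]
```

View pics/w3c.png

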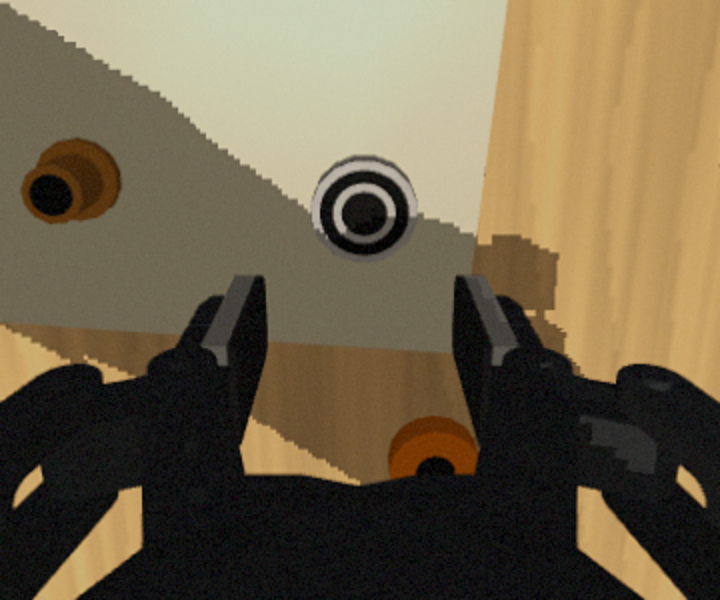

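Depth and the apparent gap both put the tips about 22 mm behind the reported TCP at this opening. I'll descend in stages and watch the force.

>>> {"op": "carry_out", "data": {
  "steps": [
    [[0,0,0],[0,0,2],115],
    [[0,0,0],[0,0,4],115],
    [[0,0,0],[0,0,5.5],115],
    [[0,0,0],[0,0,6.4],115],
    [[0,0,0],[0,0,6.6],115],
    [[0,0,0],[0,0,6.7],115],
    [[0,0,0],[0,0,6.7],115],
    [[0,0,0],[0,0,6.7],115]
  ]
}}

```text
clock: 7.25
tcp_pos: [0.5821, -0.293, 0.0007]
orientation: [0.001, 0.709, 0.705, 0.0]
wrist_force: [-0.1, 0.4, 0.6]
finger_gap: 0.0474
grip_force: 0.0
```

```bash
python3 - <<'E'
from h import *
p,d,c=shoot('w4'); s=env.get_state(); print(s['tcp_pos'],s['finger_gap'],s['wrist_force'])
P,ok=cloud(c,d,(100,100),(540,400)); Q=rot(s['orientation']).inv().apply(P-s['tcp_pos'])
m=ok&(np.abs(Q[:,0])<.03)&(np.abs(np.abs(Q[:,1])-.027)<.006)&(P[:,2]>.0175)&(P[:,2]<.06)
k=np.argsort(P[m,2])[:6]; print(P[m][k].round(4),Q[m][k].round(4))
cv2.imwrite('pics/w4c.png',cv2.resize(p[130:330,180:460,::-1],None,fx=2.5,fy=2.5))
E
```

```text
[ 5.82066529e-01 -2.92954521e-01  5.79608099e-04] 0.04713832278320104 [-0.0805569   1.51727777  0.04775269]
[[ 0.5568 -0.297   0.0236]
 [ 0.6041 -0.288   0.0236]
 [ 0.6039 -0.2978  0.0237]
 [ 0.5569 -0.2973  0.0241]
 [ 0.604  -0.301   0.0241]
 [ 0.604  -0.2888  0.0242]] [[-0.0042 -0.0252 -0.023 ]
 [ 0.0051  0.022  -0.023 ]
 [-0.0048  0.0219 -0.0231]
 [-0.0045 -0.0252 -0.0235]
 [-0.0079  0.022  -0.0235]
 [ 0.0043  0.0219 -0.0236]]
```

View pics/w4c.png

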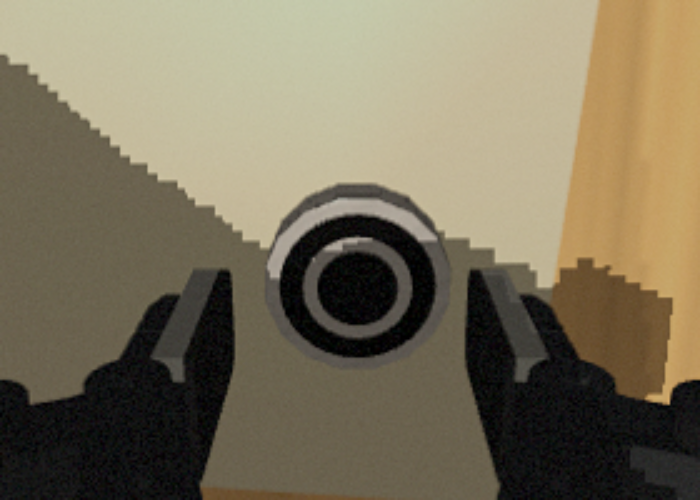

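Fingertips measure z≈.0236 here with the bearing top at .016, so I need to go lower. Another 7 mm, watching the force.

>>> {"op": "carry_out", "data": {
  "steps": [
    [[0,0,0],[0,0,0.1],115],
    [[0,0,0],[0,0,0.2],115],
    [[0,0,0],[0,0,0.3],115],
    [[0,0,0],[0,0,0.4],115],
    [[0,0,0],[0,0,0.4],115],
    [[0,0,0],[0,0,0.4],115],
    [[0,0,0],[0,0,0.4],115],
    [[0,0,0],[0,0,0.4],115]
  ]
}}

```text
clock: 8.3
tcp_pos: [0.5818, -0.2928, -0.0039]
orientation: [0.0, 0.709, 0.705, -0.0]
wrist_force: [-0.1, -0.1, -0.5]
finger_gap: 0.0468
grip_force: 0.0
```

>>> {"op": "carry_out", "data": {
  "steps": [
    [[0,0,0],[0,0,0.2],115],
    [[0,0,0],[0,0,0.4],115],
    [[0,0,0],[0,0,0.6],115],
    [[0,0,0],[0,0,0.7],115],
    [[0,0,0],[0,0,0.8],115],
    [[0,0,0],[0,0,0.8],115],
    [[0,0,0],[0,0,0.8],115],
    [[0,0,0],[0,0,0.8],115]
  ]
}}

```text
clock: 9.3
tcp_pos: [0.5818, -0.2928, -0.0118]
orientation: [0.0, 0.709, 0.705, -0.0]
wrist_force: [0.5, -0.2, 0.5]
finger_gap: 0.0473
grip_force: 0.0
```

>>> {"op": "carry_out", "data": {
  "steps": [
    [[0,0,0],[0,0,0.2],115],
    [[0,0,0],[0,0,0.3],115],
    [[0,0,0],[0,0,0.3],170],
    [[0,0,0],[0,0,0.3],170],
    [[0,0,0],[0,0,0.3],170],
    [[0,0,0],[0,0,0.3],170],
    [[0,0,0],[0,0,0.3],170],
    [[0,0,0],[0,0,0.3],170]
  ]
}}

```text
clock: 10.3
tcp_pos: [0.5818, -0.2928, -0.0148]
orientation: [0.0, 0.709, 0.705, -0.0]
wrist_force: [0.6, 0.5, 1.4]
finger_gap: 0.0388
grip_force: 30.2
```

Gripped at 30 N. Lift and carry over to the mat for a look.

>>> {"op": "carry_out", "data": {
  "steps": [
    [[0,0,0],[0,0,-3],170],
    [[0,0,0],[0,0,-8],170],
    [[0,0,0],[4,-0.5,-13],170],
    [[0,0,0],[9,-1,-16],170],
    [[0,0,0],[14,-2,-19],170],
    [[0,0,0],[19,-3,-21],170],
    [[0,0,0],[24,-4,-23],170],
    [[0,0,0],[29,-5,-25],170]
  ]
}}

```text
clock: 11.3
tcp_pos: [0.5324, -0.001, 0.2357]
orientation: [0.0, 0.709, 0.705, -0.0]
wrist_force: [-0.1, -0.3, 0.0]
finger_gap: 0.0384
grip_force: 30.3
```

>>> {"op": "carry_out", "data": {
  "steps": [
    [[0,0,0],[4,-0.5,-0.7],170],
    [[0,0,0],[8,-1,-1.5],170],
    [[0,0,0],[12,-1,-1.5],170],
    [[0,0,0],[12,-1,-1.5],170],
    [[0,0,0],[12,-1,-1.5],170],
    [[0,0,0],[12,-1,-1.5],170],
    [[0,0,0],[12,-1,-1.5],170],
    [[0,0,0],[12,-1,-1.5],170]
  ]
}}

```text
clock: 12.3
tcp_pos: [0.5238, 0.1169, 0.25]
orientation: [0.0, 0.709, 0.705, -0.0]
wrist_force: [0.0, 0.7, -1.1]
finger_gap: 0.0381
grip_force: 30.3
```

```bash
python3 - <<'E'
from h import *
p,d,c=shoot('w5'); s=env.get_state(); print(s['tcp_pos'],s['finger_gap'])
hsv=cv2.cvtColor(p,cv2.COLOR_RGB2HSV); H,S,V=[hsv[...,i].astype(int) for i in range(3)]
for a,ce,mm in blobs((H>95)&(H<125)&(S>90)&(V>40),60):
    pts=np.argwhere(mm)[:,::-1].astype(np.float32); (x,y),r=cv2.minEnclosingCircle(cast(c,pts,.029)[:,:2].astype(np.float32)); print('blue',a,ce,(x,y,r))
red=((H<6)|(H>172))&(S>130)&(V>60)
for a,ce,mm in blobs(red,150):
    X=cast(c,np.argwhere(mm)[:,::-1],.003)[:,:2].astype(np.float32); r=cv2.minAreaRect(X); print('red',a,ce,r); x=X-X.mean(0); u=np.linalg.svd(x,full_matrices=False)[2][0]; print('dir',np.degrees(np.arctan2(u[1],u[0])),X.mean(0))
E
```

```text
[0.52376542 0.11699898 0.25006722] 0.03825870689512671
blue 1153 [325.54206418 169.15524718] (0.5303301811218262, 0.1123276874423027, 0.0254190843552351)
red 2174 [242.77414903 101.93054278] ((0.4272826910018921, 0.18303930759429932), (0.013492412865161896, 0.26975494623184204), 11.980396270751953)
dir 102.01263 [0.4251647  0.19302273]
red 1500 [496.048      266.99133333] ((0.7875819206237793, -0.04880523681640625), (0.03231758251786232, 0.13921959698200226), 5.642481803894043)
dir -82.14318 [ 0.78740895 -0.04321721]
```

View pics/w5.png

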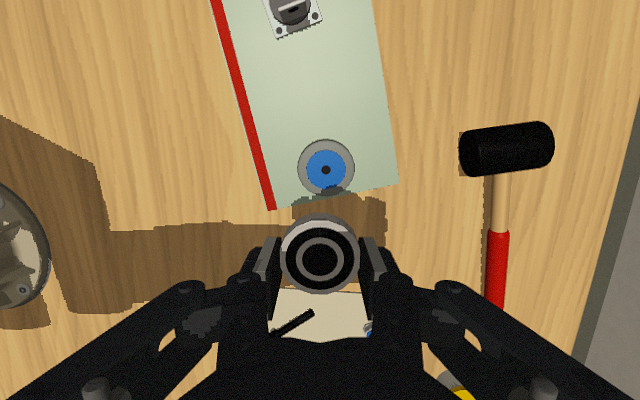

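Wrist view: wheel hub at (325,169), red stripe from (215,0) to (270,210), fork (292,12), and the bearing held at (320,257). The hub measures (.5303,.1123) with radius 25.4 mm, mat yaw is 12.0°, and the stripe agrees with the wheel position. Now the bearing's offset in the hand and the placing shift.

```bash
python3 - <<'E'
from h import *
p,d,c=load('w5'); s=env.get_state()
Q,ci=slab(p,d,c,(280,205,362,300),.265,.30)
Q2=Q[(abs(Q[:,2]-np.median(Q[:,2]))<.003)]; print(len(Q),np.median(Q[:,2])-s['tcp_pos'][2],ci,cv2.minEnclosingCircle(Q2[:,:2].astype(np.float32)),s['tcp_pos'])
ct=env.get_calibration('top'); print('hub from top',cast(ct,(256.1,228.2),.029))
h=np.array([.5303,.1123]); go([*h,.06],90); go([*h,.0105],90)
E
```

```text
5457 0.03058492620102171 (0.5224, 0.1157, 0.0226) ((0.522350549697876, 0.1157061979174614), 0.02256636507809162) [0.52376542 0.11699898 0.25006722]
hub from top [[0.53065687 0.11221182 0.029     ]]
heading 89.68 turn [ 0.    0.01 -0.32] shift [-0.46  0.66 19.01] j6 1.65 alt -179.7
heading 89.68 turn [ 0.    0.01 -0.32] shift [-0.46  0.66 23.96] j6 1.65 alt -179.7
```

```bash
python3 - <<'E'
from h import *
p,d,c=load('w5'); s=env.get_state(); g=cv2.cvtColor(p,cv2.COLOR_RGB2GRAY)
m=np.zeros(g.shape,bool); m[232:285,293:348]=g[232:285,293:348]>70
for a,ce,mm in blobs(m,60):
    X=cast(c,np.argwhere(mm)[:,::-1],.2808)[:,:2].astype(np.float32); print(a,ce,cv2.minEnclosingCircle(X),X.mean(0)-s['tcp_pos'][:2])
E
```

```text
694 [319.61527378 258.25648415] ((0.521977424621582, 0.11666106432676315), 0.011543084867298603) [-1.65132250e-03  3.72104812e-05]
```

>>> {"op": "carry_out", "data": {
  "steps": [
    [[0,0,-0.3],[-0.45,0.8,5],170],
    [[0,0,-0.3],[-0.45,0.8,11],170],
    [[0,0,-0.3],[-0.45,0.8,17],170],
    [[0,0,-0.3],[-0.45,0.8,21],170],
    [[0,0,-0.3],[-0.45,0.8,22.5],170],
    [[0,0,-0.3],[-0.45,0.8,23.5],170],
    [[0,0,-0.3],[-0.45,0.8,23.7],170],
    [[0,0,-0.3],[-0.45,0.8,23.8],170]
  ]
}}

```text
clock: 13.35
tcp_pos: [0.533, 0.113, 0.0134]
orientation: [0.001, 0.707, 0.707, 0.001]
wrist_force: [-0.1, 0.8, -0.7]
finger_gap: 0.0384
grip_force: 30.4
```

>>> {"op": "carry_out", "data": {
  "steps": [
    [[0,0,0],[0,0,0],170],
    [[0,0,0],[0,0,0.05],170],
    [[0,0,0],[0,0,0.1],170],
    [[0,0,0],[0,0,0.1],170],
    [[0,0,0],[0,0,0.1],170],
    [[0,0,0],[0,0,0.1],170],
    [[0,0,0],[0,0,0.1],170],
    [[0,0,0],[0,0,0.1],170]
  ]
}}

```text
clock: 14.35
tcp_pos: [0.5317, 0.113, 0.0111]
orientation: [0.0, 0.707, 0.707, -0.0]
wrist_force: [-0.3, -0.1, -0.8]
finger_gap: 0.0384
grip_force: 30.4
```

>>> {"op": "carry_out", "data": {
  "steps": [
    [[0,0,0],[-0.07,0,0.07],170],
    [[0,0,0],[-0.07,0,0.07],170],
    [[0,0,0],[-0.07,0,0.07],170],
    [[0,0,0],[-0.07,0,0.07],120],
    [[0,0,0],[-0.07,0,0.07],90],
    [[0,0,0],[-0.07,0,0.07],80],
    [[0,0,0],[-0.07,0,0.07],80],
    [[0,0,0],[-0.07,0,-2],80]
  ]
}}

```text
clock: 15.35
tcp_pos: [0.53, 0.1121, 0.0298]
orientation: [-0.001, 0.707, 0.707, -0.001]
wrist_force: [0.7, -0.4, 0.6]
finger_gap: 0.0585
grip_force: 0.0
```

>>> {"op": "carry_out", "data": {
  "steps": [
    [[0,0,0],[0,0,-4],80],
    [[0,0,0],[0,0,-9],80],
    [[0,0,0],[-1,0,-12],80],
    [[0,0,0],[-2.5,0,-14],80],
    [[0,0,0],[-4,0,-16],80],
    [[0,0,0],[-4,0,-16],80],
    [[0,0,0],[-4,0,-16],80],
    [[0,0,0],[-4,0,-16],80]
  ]
}}

```text
clock: 16.35
tcp_pos: [0.531, 0.0728, 0.1899]
orientation: [-0.001, 0.707, 0.708, -0.001]
wrist_force: [1.5, -0.0, -0.1]
finger_gap: 0.0589
grip_force: 0.0
```

```bash
cat >> h.py <<'E'
def ring(p,d,c,z,box,th=(90,125,90,40)):
    hsv=cv2.cvtColor(p,cv2.COLOR_RGB2HSV); H,S,V=[hsv[...,i].astype(int) for i in range(3)]
    out=[]
    for a,ce,mm in blobs((H>th[0])&(H<th[1])&(S>th[2])&(V>th[3]),60):
        X=cast(c,np.argwhere(mm)[:,::-1],z)[:,:2]; out.append((a,ce.round(1),[round(float(v),4) for q in [cv2.minEnclosingCircle(X.astype(np.float32))] for v in (*q[0],q[1])]))
    return out
E
python3 - <<'E'
from h import *
p,d,c=shoot('w6'); s=env.get_state(); print(s['tcp_pos'],s['finger_gap'],s['clock'])
print('hub',ring(p,d,c,.029,0))
u,v=proj(c,[.5303,.1123,.041])[0].astype(int); print(u,v)
Q,ci=slab(p,d,c,(u-60,v-50,u+60,v+50),.036,.05); print('bearing',len(Q),np.median(Q[:,2]),ci)
Q,ci=slab(p,d,c,(u-60,v-50,u+60,v+50),.010,.05); print('all',ci)
cv2.imwrite('pics/w6c.png',cv2.resize(p[max(v-100,0):v+100,u-130:u+130,::-1],None,fx=3,fy=3))
E
```

```text
[0.53100802 0.07278128 0.1899714 ] 0.05845040460034034 16.4
hub [(np.int32(573), array([320.3, 135.2]), [0.5302, 0.1121, 0.0252])]
320 140
bearing 1214 0.04078713743241963 (0.5303, 0.1126, 0.02)
all (0.53, 0.113, 0.0376)
```

View pics/w6c.png

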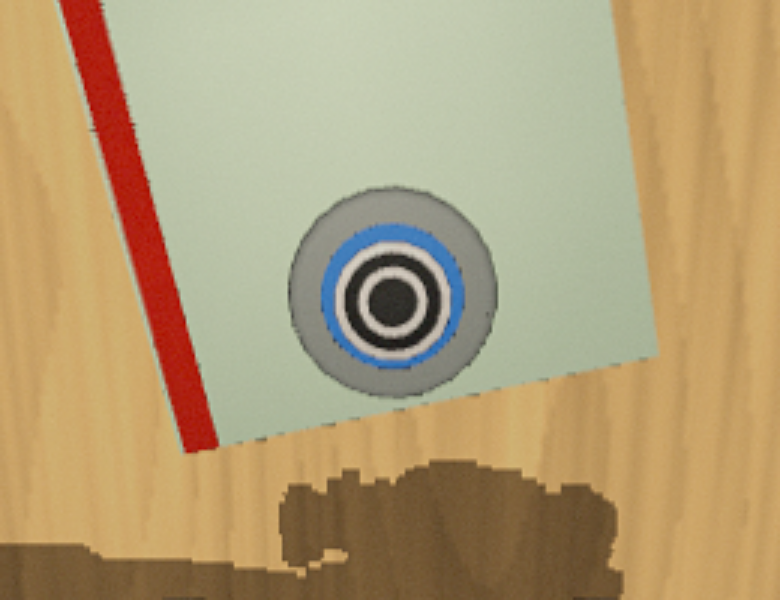

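The bearing sits at (.5303,.1126) against the hub's (.5302,.1121), centred within 0.5 mm, with its top at 40.8 mm as it should be. The TCP-to-camera offset is consistently about +1.5 mm in x at this heading, so I'll apply it. Now the bushing.

>>> {"op": "carry_out", "data": {
  "steps": [
    [[0,0,0],[-5,-0.8,0],115],
    [[0,0,0],[-10,-1.6,0],115],
    [[0,0,0],[-15,-2.4,0],115],
    [[0,0,0],[-20,-3.2,1],115],
    [[0,0,0],[-25,-4,3],115],
    [[0,0,0],[-30,-4.8,5],115],
    [[0,0,0],[-34,-5.5,7],115],
    [[0,0,0],[-35.4,-5.6,10],115]
  ]
}}

```text
clock: 17.4
tcp_pos: [0.4759, -0.2842, 0.0903]
orientation: [0.001, 0.708, 0.706, -0.0]
wrist_force: [1.5, -0.3, 0.1]
finger_gap: 0.0468
grip_force: 0.0
```

```bash
python3 - <<'E'
from h import *
p,d,c=shoot('w7'); s=env.get_state(); print(s['tcp_pos'],s['finger_gap'],s['clock'])
u,v=proj(c,[.4738,-.2815,.028])[0].astype(int); print(u,v)
Q,ci=slab(p,d,c,(u-30,v-30,u+30,v+30),.022,.04); print('top',len(Q),np.median(Q[:,2]),ci)
go([.4754,-.2815,-.005],90)
E
```

```text
[ 0.47370184 -0.28319465  0.08585907] 0.04668059850789442 17.45
318 198
top 615 0.02762831960790027 (0.4732, -0.2816, 0.0111)
heading 89.87 turn [-0.25 -0.14 -0.13] shift [0.15 0.21 9.09] j6 0.89 alt -179.9
```

>>> {"op": "carry_out", "data": {
  "steps": [
    [[0,0,0],[0,0,2],115],
    [[0,0,0],[0,0,4],115],
    [[0,0,0],[0,0,4],115],
    [[0,0,0],[0,0,4],115],
    [[0,0,0],[0,0,4],115],
    [[0,0,0],[0,0,4],115],
    [[0,0,0],[0,0,4],115],
    [[0,0,0],[0,0,4],115]
  ]
}}

```text
clock: 18.45
tcp_pos: [0.4759, -0.2818, 0.0513]
orientation: [0.0, 0.707, 0.707, -0.0]
wrist_force: [-0.5, 0.0, -0.3]
finger_gap: 0.047
grip_force: 0.0
```

Move x by -1 mm and down 5.6 cm, then close.

>>> {"op": "carry_out", "data": {
  "steps": [
    [[0,0,0],[0,-0.1,2],115],
    [[0,0,0],[0,-0.1,4],115],
    [[0,0,0],[0,-0.1,5],115],
    [[0,0,0],[0,-0.1,5.5],115],
    [[0,0,0],[0,-0.1,5.6],115],
    [[0,0,0],[0,-0.1,5.6],115],
    [[0,0,0],[0,-0.1,5.6],150],
    [[0,0,0],[0,-0.1,5.6],220]
  ]
}}

```text
clock: 19.45
tcp_pos: [0.4752, -0.282, -0.0044]
orientation: [0.0, 0.707, 0.707, -0.0]
wrist_force: [-0.3, -0.3, 3.5]
finger_gap: 0.0203
grip_force: 29.3
```

>>> {"op": "carry_out", "data": {
  "steps": [
    [[0,0,0],[0,0,0],220],
    [[0,0,0],[0,0,0],220],
    [[0,0,0],[0,0,0],220],
    [[0,0,0],[0,0,0],220],
    [[0,0,0],[0,0,0],220],
    [[0,0,0],[0,0,0],220],
    [[0,0,0],[0,0,0],220],
    [[0,0,0],[0,0,0],220]
  ]
}}

```text
clock: 20.45
tcp_pos: [0.4752, -0.282, -0.0043]
orientation: [0.0, 0.707, 0.707, -0.0]
wrist_force: [-1.8, 0.7, 4.4]
finger_gap: 0.0204
grip_force: 29.4
```

>>> {"op": "carry_out", "data": {
  "steps": [
    [[0,0,0],[0,0,-3],220],
    [[0,0,0],[0,0,-8],220],
    [[0,0,0],[3,0.5,-13],220],
    [[0,0,0],[8,1.2,-14],220],
    [[0,0,0],[13,2,-14],220],
    [[0,0,0],[18,2.8,-14],220],
    [[0,0,0],[23,3.6,-14],220],
    [[0,0,0],[28,4.2,-14],220]
  ]
}}

```text
clock: 21.45
tcp_pos: [0.5167, -0.0001, 0.1347]
orientation: [-0.0, 0.707, 0.707, -0.0]
wrist_force: [0.5, -1.0, 0.3]
finger_gap: 0.0204
grip_force: 29.4
```

>>> {"op": "carry_out", "data": {
  "steps": [
    [[0,0,0],[4,0.5,0],220],
    [[0,0,0],[8,1,0],220],
    [[0,0,0],[11.4,1.45,0],220],
    [[0,0,0],[11.4,1.45,0],220],
    [[0,0,0],[11.4,1.45,0],220],
    [[0,0,0],[11.4,1.45,0],220],
    [[0,0,0],[11.4,1.45,0],220],
    [[0,0,0],[11.4,1.45,0],220]
  ]
}}

```text
clock: 22.45
tcp_pos: [0.5312, 0.1116, 0.1351]
orientation: [0.0, 0.707, 0.707, -0.0]
wrist_force: [-0.3, -0.1, -1.2]
finger_gap: 0.0204
grip_force: 29.5
```

```bash
python3 - <<'E'
from h import *
p,d,c=shoot('w8'); s=env.get_state(); print(s['tcp_pos'],s['finger_gap'],s['clock'])
T=s['tcp_pos']; zt=T[2]+.0083+.024
u,v=proj(c,[T[0],T[1],zt])[0].astype(int); print(u,v)
Q,ci=slab(p,d,c,(u-45,v-45,u+45,v+35),zt-.004,zt+.004); print('top',len(Q),np.median(Q[:,2]),zt,ci)
g=cv2.cvtColor(p,cv2.COLOR_RGB2GRAY); cv2.imwrite('pics/w8c.png',cv2.resize(p[v-70:v+70,u-90:u+90,::-1],None,fx=4,fy=4))
go([.5318,.1122,.034],90)
E
```

```text
[0.53122935 0.11178648 0.13513205] 0.020243020981817024 22.5
323 260
top 1925 0.16706538158908388 0.1674320485668271 (0.5309, 0.1171, 0.0214)
heading 89.98 turn [ 0.01  0.01 -0.02] shift [ 0.04  0.06 10.11] j6 1.63 alt -180.0
```

View pics/w8c.png

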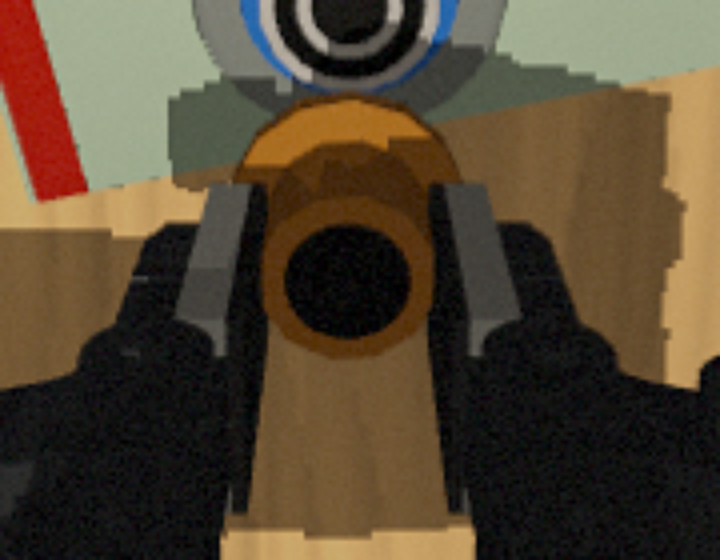

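The bushing is held upright with its flange below; bore at pixel (320,260), 3 px left of the TCP as expected. Lower it onto the bearing.

>>> {"op": "carry_out", "data": {
  "steps": [
    [[0,0,0],[0.08,0.06,4],220],
    [[0,0,0],[0.08,0.06,7],220],
    [[0,0,0],[0.08,0.06,9],220],
    [[0,0,0],[0.08,0.06,9.6],220],
    [[0,0,0],[0.08,0.06,9.8],220],
    [[0,0,0],[0.08,0.06,9.9],220],
    [[0,0,0],[0.08,0.06,9.9],220],
    [[0,0,0],[0.08,0.06,9.9],220]
  ]
}}

```text
clock: 23.5
tcp_pos: [0.5322, 0.1131, 0.0366]
orientation: [0.0, 0.707, 0.707, 0.0]
wrist_force: [0.5, -0.6, -1.3]
finger_gap: 0.0201
grip_force: 29.5
```

>>> {"op": "carry_out", "data": {
  "steps": [
    [[0,0,0],[-0.05,-0.04,0.1],220],
    [[0,0,0],[-0.05,-0.04,0.2],220],
    [[0,0,0],[-0.05,-0.04,0.3],220],
    [[0,0,0],[-0.05,-0.04,0.35],220],
    [[0,0,0],[-0.05,-0.04,0.38],220],
    [[0,0,0],[-0.05,-0.04,0.38],220],
    [[0,0,0],[-0.05,-0.04,0.38],220],
    [[0,0,0],[-0.05,-0.04,0.38],220]
  ]
}}

```text
clock: 24.5
tcp_pos: [0.5313, 0.1126, 0.0327]
orientation: [0.0, 0.707, 0.707, 0.0]
wrist_force: [-1.6, -0.9, 5.4]
finger_gap: 0.02
grip_force: 30.0
```

Light contact (5 N). Release and rise.

>>> {"op": "carry_out", "data": {
  "steps": [
    [[0,0,0],[0,0,0],190],
    [[0,0,0],[0,0,0],170],
    [[0,0,0],[0,0,0],150],
    [[0,0,0],[0,0,0],120],
    [[0,0,0],[0,0,0],115],
    [[0,0,0],[0,0,-1],115],
    [[0,0,0],[0,0,-4],115],
    [[0,0,0],[0,0,-9],115]
  ]
}}

```text
clock: 25.5
tcp_pos: [0.53, 0.1125, 0.1223]
orientation: [-0.001, 0.707, 0.707, -0.001]
wrist_force: [0.9, 0.3, -0.3]
finger_gap: 0.047
grip_force: 0.0
```

>>> {"op": "carry_out", "data": {
  "steps": [
    [[0,0,0],[-2,0,-5],115],
    [[0,0,0],[-4,0,-7],115],
    [[0,0,0],[-4,0,-7],115],
    [[0,0,0],[-4,0,-7],115],
    [[0,0,0],[-4,0,-7],115],
    [[0,0,0],[-4,0,-7],115],
    [[0,0,0],[-4,0,-7],115],
    [[0,0,0],[-4,0,-7],115]
  ]
}}

```text
clock: 26.5
tcp_pos: [0.5313, 0.0727, 0.192]
orientation: [-0.0, 0.707, 0.707, -0.0]
wrist_force: [-0.5, -0.3, -0.1]
finger_gap: 0.0466
grip_force: 0.0
```

```bash
python3 - <<'E'
from h import *
p,d,c=shoot('w9'); s=env.get_state(); print(s['tcp_pos'],s['finger_gap'],s['clock'])
print('hub',ring(p,d,c,.029,0))
u,v=proj(c,[.5303,.1123,.041])[0].astype(int); print(u,v)
for n,a,b in (('bush',.061,.07),('flange+',.044,.07),('bearing+',.036,.07)):
    Q,ci=slab(p,d,c,(u-60,v-50,u+60,v+50),a,b); print(n,len(Q),np.median(Q[:,2]),ci)
# mat corners/edges
hsv=cv2.cvtColor(p,cv2.COLOR_RGB2HSV); H,S,V=[hsv[...,i].astype(int) for i in range(3)]
for a,ce,mm in blobs(((H<6)|(H>172))&(S>130)&(V>60),150)[:2]:
    X=cast(c,np.argwhere(mm)[:,::-1],.003)[:,:2]; x=X-X.mean(0); w=np.linalg.svd(x,full_matrices=False)[2][0]; print('dir',np.degrees(np.arctan2(w[1],w[0])),X.mean(0))
P,ok=cloud(c,d,(100,0),(540,220)); Q=P[ok&(P[:,2]>.004+.003+.004)&(P[:,1]>.2)&(P[:,2]<.09)]; print('fork',len(Q),Q.min(0),Q.max(0))
E
```

```text
[0.53132404 0.072716   0.19209994] 0.0468525869496246 26.55
hub [(np.int32(560), array([319.8, 135. ]), [0.53, 0.1124, 0.0252])]
320 139
bush 412 0.06470444318248261 (0.5299, 0.1129, 0.011)
flange+ 776 0.06343612046307698 (0.5298, 0.1127, 0.0159)
bearing+ 1198 0.045363754404347284 (0.5303, 0.1125, 0.0199)
dir 102.02115145510376 [0.43258349 0.15801256]
dir -83.52309915034733 [ 0.78883486 -0.04725981]Traceback (most recent call last):
  File "<stdin>", line 11, in <module>
    return umr_minimum(a, axis, None, out, keepdims, initial, where)
ValueError: zero-size array to reduction operation minimum which has no identity
```

The stack is centred: bushing (.5299,.1129), bearing (.5303,.1125), hub (.530,.1124), bushing top at 64.7 mm. Next the bolt: turn to heading 214.8° so the last joint stays in range when placing.

>>> {"op": "carry_out", "data": {
  "steps": [
    [[0,0,-10],[-3,-0.7,0],115],
    [[0,0,-20],[-6,-1.4,0],140],
    [[0,0,-30],[-9,-2.1,0],150],
    [[0,0,-40],[-12,-2.8,0],150],
    [[0,0,-50],[-15,-3.5,1],150],
    [[0,0,-60],[-18,-4.2,2],150],
    [[0,0,-70],[-20,-5,3],150],
    [[0,0,-80],[-20.9,-5.2,4],150]
  ]
}}

```text
clock: 27.55
tcp_pos: [0.4791, -0.1376, 0.1521]
orientation: [0.0, 0.085, 0.996, -0.0]
wrist_force: [-0.2, 0.5, 0.1]
finger_gap: 0.0352
grip_force: 0.0
```

>>> {"op": "carry_out", "data": {
  "steps": [
    [[0,0,-10],[0,0,2],150],
    [[0,0,-20],[0,0,4],150],
    [[0,0,-30],[0,0,6],150],
    [[0,0,-40],[0,0,6],150],
    [[0,0,-45],[0,0,6],150],
    [[0,0,-45],[0,0,6],150],
    [[0,0,-45],[0,0,6],150],
    [[0,0,-45],[0,0,6],150]
  ]
}}

```text
clock: 28.55
tcp_pos: [0.4796, -0.1365, 0.0924]
orientation: [0.0, -0.301, 0.954, -0.0]
wrist_force: [0.2, -0.2, 0.0]
finger_gap: 0.0347
grip_force: 0.0
```

```bash
python3 - <<'E'
from h import *
p,d,c=shoot('w10'); s=env.get_state(); print(s['tcp_pos'],s['finger_gap'],s['clock'])
u,v=proj(c,[.4796,-.136,.0117])[0].astype(int); print(u,v)
Q,ci=slab(p,d,c,(u-110,v-80,u+110,v+50),.009,.026); r=cv2.minAreaRect(Q[:,:2].astype(np.float32)); print(len(Q),ci,r)
go([.4796,-.136,-.003],34.8)
cv2.imwrite('pics/w10c.png',p[:,:,::-1])
E
```

```text
[ 0.4795422  -0.13645988  0.09235472] 0.035204587449912714 28.6
320 200
1465 (0.4773, -0.1358, 0.0397) ((0.4775828421115875, -0.13535365462303162), (0.07819301635026932, 0.020718781277537346), 34.303226470947266)
heading -145.0 turn [-0.01  0.    0.2 ] shift [-0.03  0.04  9.54] j6 -1.05 alt 179.8
```

View pics/w10c.png

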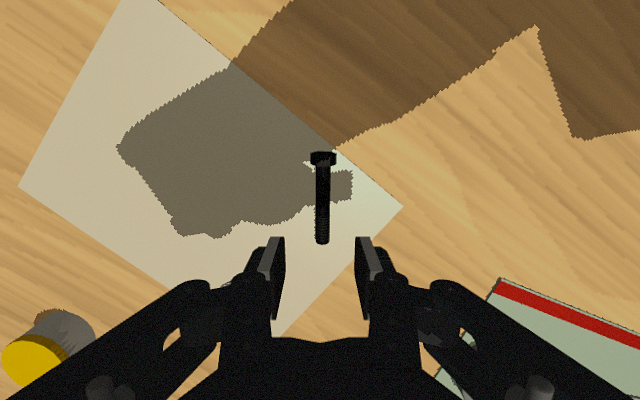

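The bolt is straight along the tool, head (322,158), tip (322,242), between the fingers. Descend to grasp.

>>> {"op": "carry_out", "data": {
  "steps": [
    [[0,0,0.3],[0.1,0.3,3],150],
    [[0,0,0.3],[0.1,0.3,6],150],
    [[0,0,0.3],[0.1,0.3,8],150],
    [[0,0,0.3],[0.1,0.3,9],150],
    [[0,0,0.3],[0.1,0.3,9.4],150],
    [[0,0,0.3],[0.1,0.3,9.5],150],
    [[0,0,0.3],[0.1,0.3,9.5],150],
    [[0,0,0.3],[0.1,0.3,9.5],150]
  ]
}}

```text
clock: 29.6
tcp_pos: [0.4774, -0.1348, -0.0022]
orientation: [0.0, -0.298, 0.954, -0.0]
wrist_force: [-0.6, -0.3, -0.5]
finger_gap: 0.0354
grip_force: 0.0
```

>>> {"op": "carry_out", "data": {
  "steps": [
    [[0,0,0],[0,0,0],180],
    [[0,0,0],[0,0,0],210],
    [[0,0,0],[0,0,0],240],
    [[0,0,0],[0,0,0],240],
    [[0,0,0],[0,0,0],240],
    [[0,0,0],[0,0,0],240],
    [[0,0,0],[0,0,0],240],
    [[0,0,0],[0,0,0],240]
  ]
}}

```text
clock: 30.6
tcp_pos: [0.4769, -0.1346, -0.0027]
orientation: [-0.0, -0.298, 0.954, -0.0]
wrist_force: [-0.4, -0.0, -0.1]
finger_gap: 0.005
grip_force: 0.0
```

Closed above the bolt: the tips still sit about 20 mm back at this gap. Rise, part the fingers a little, then measure the tip height and the bolt again.

>>> {"op": "carry_out", "data": {
  "steps": [
    [[0,0,0],[0,0,-2],230],
    [[0,0,0],[0,0,-5],215],
    [[0,0,0],[0,0,-6],215],
    [[0,0,0],[0,0,-6],215],
    [[0,0,0],[0,0,-6],215],
    [[0,0,0],[0,0,-6],215],
    [[0,0,0],[0,0,-6],215],
    [[0,0,0],[0,0,-6],215]
  ]
}}

```text
clock: 31.6
tcp_pos: [0.4768, -0.1345, 0.057]
orientation: [-0.0, -0.298, 0.954, 0.0]
wrist_force: [0.1, 0.3, 0.1]
finger_gap: 0.0131
grip_force: 0.0
```

```bash
python3 - <<'E'
from h import *
p,d,c=shoot('w11'); s=env.get_state(); print(s['tcp_pos'],s['finger_gap'],s['clock'])
u,v=proj(c,[.4778,-.1358,.0117])[0].astype(int); print(u,v)
Q,ci=slab(p,d,c,(u-150,v-110,u+150,v+90),.009,.026); r=cv2.minAreaRect(Q[:,:2].astype(np.float32)); print(len(Q),ci,r)
P,ok=cloud(c,d,(200,100),(440,400)); Q=rot(s['orientation']).inv().apply(P-s['tcp_pos']); P0=P
m=ok&(np.abs(Q[:,0])<.03)&(np.abs(Q[:,1])<.025)&(P[:,2]>.03)
for sg in(-1,1):
    q=Q[m&(Q[:,1]*sg>0)]; k=np.argsort(-q[:,2])[:40]; print(q[k[::10]].round(4), 'inner y',(q[k,1]).min(),q[k,1].max())
E
```

```text
[ 0.47686153 -0.13452473  0.05708729] 0.013132828879118371 31.65
317 214
1930 (0.4773, -0.1356, 0.0399) ((0.47746264934539795, -0.13514389097690582), (0.07843305915594101, 0.020044032484292984), 34.8587532043457)
[[ 0.0118 -0.007  -0.022 ]
 [ 0.0076 -0.007  -0.0233]
 [ 0.0133 -0.0083 -0.0242]
 [ 0.0029 -0.007  -0.0248]] inner y -0.013303570473846326 -0.006894234521751374
[[ 0.0119  0.0065 -0.0223]
 [ 0.013   0.0103 -0.0234]
 [ 0.0132  0.0122 -0.0241]
 [ 0.0135  0.0078 -0.0247]] inner y 0.006390930470659158 0.01270399749655557
```

The bolt hasn't moved (.4774,-.1354, 34.8°), and the tips are about 21 mm behind the TCP. Reopen and go to TCP z ≈ -.0145.

>>> {"op": "carry_out", "data": {
  "steps": [
    [[0,0,0],[0,0,0],150],
    [[0,0,0],[0,0,0],150],
    [[0,0,0],[0,0,2.5],150],
    [[0,0,0],[0,0,5],150],
    [[0,0,0],[0,0,6.4],150],
    [[0,0,0],[0,0,6.9],150],
    [[0,0,0],[0,0,7.1],150],
    [[0,0,0],[0,0,7.1],150]
  ]
}}

```text
clock: 32.65
tcp_pos: [0.4775, -0.1348, -0.0132]
orientation: [0.0, -0.299, 0.954, -0.0]
wrist_force: [0.3, 0.6, -0.1]
finger_gap: 0.0351
grip_force: 0.0
```

>>> {"op": "carry_out", "data": {
  "steps": [
    [[0,0,0],[0,0,0],180],
    [[0,0,0],[0,0,0],210],
    [[0,0,0],[0,0,0],240],
    [[0,0,0],[0,0,0],240],
    [[0,0,0],[0,0,0],240],
    [[0,0,0],[0,0,0],240],
    [[0,0,0],[0,0,0],240],
    [[0,0,0],[0,0,0],240]
  ]
}}

```text
clock: 33.65
tcp_pos: [0.4773, -0.1348, -0.0134]
orientation: [0.0, -0.298, 0.954, -0.0]
wrist_force: [-0.7, 0.4, 5.8]
finger_gap: 0.0103
grip_force: 29.7
```

Bolt gripped (29.7 N). Lift and carry it to the mat centre with a 22.7° turn.

>>> {"op": "carry_out", "data": {
  "steps": [
    [[0,0,0],[0,0,-3],240],
    [[0,0,0],[0,0,-8],240],
    [[0,0,3],[-1.5,1.8,-13],240],
    [[0,0,7],[-5,6,-14],240],
    [[0,0,11],[-8.5,10.1,-14],240],
    [[0,0,15],[-12,14.3,-14],240],
    [[0,0,19],[-15.5,18.4,-14],240],
    [[0,0,22.7],[-19,22.6,-14],240]
  ]
}}

```text
clock: 34.65
tcp_pos: [0.5039, 0.1611, 0.1257]
orientation: [-0.0, -0.104, 0.995, -0.0]
wrist_force: [1.7, -0.4, -0.3]
finger_gap: 0.0104
grip_force: 29.5
```

```bash
python3 - <<'E'
from h import *
s=env.get_state(); print(s['tcp_pos'],s['finger_gap'],s['clock']); go([.5094,.2103,.12],12)
E
```

```text
[0.50392819 0.16111774 0.12569664] 0.010447492089674994 34.65
heading -168.1 turn [-0.01 -0.04 -0.1 ] shift [-1.55  4.7   0.57] j6 -0.05 alt -179.9
```

>>> {"op": "carry_out", "data": {
  "steps": [
    [[0,0,0],[-0.7,2.3,1],240],
    [[0,0,0],[-1.5,4.5,2],240],
    [[0,0,0],[-1.5,4.5,3],240],
    [[0,0,0],[-1.5,4.5,3],240],
    [[0,0,0],[-1.5,4.5,3],240],
    [[0,0,0],[-1.5,4.5,3],240],
    [[0,0,0],[-1.5,4.5,3],240],
    [[0,0,0],[-1.5,4.5,3],240]
  ]
}}

```text
clock: 35.65
tcp_pos: [0.5098, 0.2063, 0.0965]
orientation: [0.0, -0.105, 0.995, -0.0]
wrist_force: [0.6, 0.5, -1.0]
finger_gap: 0.0105
grip_force: 29.5
```

```bash
python3 - <<'E'
from h import *
p,d,c=shoot('w12'); s=env.get_state(); T=s['tcp_pos']; print(T,s['finger_gap'],s['clock'])
hsv=cv2.cvtColor(p,cv2.COLOR_RGB2HSV); H,S,V=[hsv[...,i].astype(int) for i in range(3)]
for a,ce,mm in blobs(((H<6)|(H>172))&(S>130)&(V>60),150):
    X=cast(c,np.argwhere(mm)[:,::-1],.003)[:,:2]; r=cv2.minAreaRect(X.astype(np.float32)); x=X-X.mean(0); w=np.linalg.svd(x,full_matrices=False)[2][0]; print('red',a,ce.round(),'dir',np.degrees(np.arctan2(w[1],w[0])),r)
P,ok=cloud(c,d,(100,60),(540,400)); Q=rot(s['orientation']).inv().apply(P-T)
m=ok&(abs(Q[:,1])<.012)&(abs(Q[:,0])<.06)&(Q[:,2]>-.035)&(Q[:,2]<.0)&(abs(Q[:,0])>.014); q=Q[m]; print(len(q),q.min(0),q.max(0),'front',q[q[:,0]>0].mean(0),'back',q[q[:,0]<0].mean(0) if (q[:,0]<0).any() else 0)
go([.5094,.2103,.0],12)
cv2.imwrite('pics/w12.png',p[:,:,::-1])
E
```

```text
[0.50978791 0.20643081 0.09649681] 0.010515202714454185 35.7
red 6447 [326.  92.] dir 101.96844395994054 ((0.4250684082508087, 0.19236305356025696), (0.013957768678665161, 0.2892906069755554), 11.97533893585205)
red 839 [ 16. 386.] dir -43.537756298634555 ((0.7975651621818542, -0.07539329677820206), (0.04409663751721382, 0.04920636862516403), 83.58619689941406)
2623 [-0.03995306 -0.01133129 -0.03499879] [ 0.03927468  0.00923114 -0.01705123] front [ 0.02969515 -0.00116839 -0.03000186] back [-0.02643497 -0.00133568 -0.02805563]
heading -167.98 turn [-0.    0.03  0.02] shift [-0.04  0.39  9.65] j6 0.03 alt 180.0
```

View pics/w12.png

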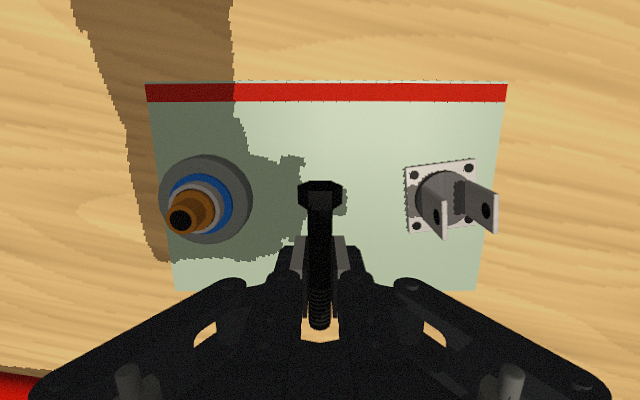

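The bolt is held level with its head towards the stripe, at (320,195). The full stripe measures 289 mm at 11.98°, so the mat centre is about (.5094,.2105). The bolt sits 1.2 mm off in tool y, which I'll allow for while lowering.

>>> {"op": "carry_out", "data": {
  "steps": [
    [[0,0,0],[0,0.5,2],240],
    [[0,0,0],[0,0.5,5],240],
    [[0,0,0],[0,0.5,8],240],
    [[0,0,0],[0,0.5,9.5],240],
    [[0,0,0],[0,0.5,10.3],240],
    [[0,0,0],[0,0.5,10.5],240],
    [[0,0,0],[0,0.5,10.6],240],
    [[0,0,0],[0,0.5,10.6],240]
  ]
}}

```text
clock: 36.7
tcp_pos: [0.5092, 0.2116, -0.009]
orientation: [0.001, -0.105, 0.994, 0.0]
wrist_force: [0.2, 0.0, -0.6]
finger_gap: 0.0105
grip_force: 29.5
```

>>> {"op": "carry_out", "data": {
  "steps": [
    [[0,0,0],[0,0,0.15],240],
    [[0,0,0],[0,0,0.3],240],
    [[0,0,0],[0,0,0.4],240],
    [[0,0,0],[0,0,0.45],240],
    [[0,0,0],[0,0,0.48],240],
    [[0,0,0],[0,0,0.48],240],
    [[0,0,0],[0,0,0.48],240],
    [[0,0,0],[0,0,0.48],240]
  ]
}}

```text
clock: 37.7
tcp_pos: [0.5086, 0.2114, -0.0143]
orientation: [0.0, -0.105, 0.994, -0.0]
wrist_force: [-3.1, -0.4, 4.1]
finger_gap: 0.0105
grip_force: 29.9
```

Contact. Release, rise and take a check picture.

>>> {"op": "carry_out", "data": {
  "steps": [
    [[0,0,0],[0,0,0],210],
    [[0,0,0],[0,0,0],180],
    [[0,0,0],[0,0,0],165],
    [[0,0,0],[0,0,0],165],
    [[0,0,0],[0,0,-1],165],
    [[0,0,0],[0,0,-5],165],
    [[0,0,0],[0,0,-10],165],
    [[0,0,0],[0,0,-15],165]
  ]
}}

```text
clock: 38.7
tcp_pos: [0.5084, 0.2114, 0.1376]
orientation: [0.0, -0.105, 0.994, -0.0]
wrist_force: [1.3, 0.1, -0.9]
finger_gap: 0.0301
grip_force: 0.0
```

>>> {"op": "carry_out", "data": {
  "steps": [
    [[0,0,0],[-4,0,-3],165],
    [[0,0,0],[-8,0,-5],165],
    [[0,0,0],[-8,0,-5],165],
    [[0,0,0],[-8,0,-5],165],
    [[0,0,0],[-8,0,-5],165],
    [[0,0,0],[-8,0,-5],165],
    [[0,0,0],[-8,0,-5],165],
    [[0,0,0],[-8,0,-5],165]
  ]
}}

```text
clock: 39.7
tcp_pos: [0.5866, 0.2281, 0.1855]
orientation: [-0.0, -0.105, 0.994, -0.0]
wrist_force: [0.0, -0.4, -0.3]
finger_gap: 0.0299
grip_force: 0.0
```

```bash
cat > chk.py <<'E'
from h import *
import sys
p,d,c=shoot(sys.argv[1]); s=env.get_state(); T=s['tcp_pos']; print(T,s['finger_gap'],s['clock'])
a=np.radians(11.98); ex=np.array([np.cos(a),np.sin(a)]); ey=np.array([-ex[1],ex[0]]); M=np.array([.5094,.2104])
P,ok=cloud(c,d,(0,0),(640,400)); L=np.c_[(P[:,:2]-M)@ex,(P[:,:2]-M)@ey,P[:,2]]
def part(x0,x1,y0,y1,z0,z1):
    q=L[ok&(L[:,0]>x0)&(L[:,0]<x1)&(L[:,1]>y0)&(L[:,1]<y1)&(L[:,2]>z0)&(L[:,2]<z1)]
    return q
q=part(-.06,.052,-.05,.05,.008,.03); print('bolt mat-frame',cv2.minAreaRect(q[:,:2].astype(np.float32)),q.min(0),q.max(0)) if len(q)>20 else 0
q=part(.052,.11,-.05,.05,.011,.03); print('nut',len(q),np.median(q[:,2]),cv2.minEnclosingCircle(q[:,:2].astype(np.float32))) if len(q)>20 else 0
q=part(-.06,.05,-.15,-.06,.0605,.08); print('bush',len(q),np.median(q[:,2]),cv2.minEnclosingCircle(q[:,:2].astype(np.float32))) if len(q)>20 else 0
E
python3 chk.py w13; python3 - <<'E'
from h import *
p,d,c=load('w1'); hsv=cv2.cvtColor(p,cv2.COLOR_RGB2HSV)
go([.602,-.1493,.10])
E
```

```text
[0.58668333 0.22811737 0.18546571] 0.029714968238224233 39.75
bolt mat-frame ((-6.138160824775696e-05, 0.00010483991354703903), (0.019491281360387802, 0.07745608687400818), 89.83406829833984) [-0.03876439 -0.00955303  0.00802676] [0.03867176 0.00994418 0.02244211]
bush 488 0.06463620021010938 ((-0.00039536814438179135, -0.09936704486608505), 0.011072667315602303)
heading -167.96 turn [-0.01 -0.    0.  ] shift [  6.37 -37.23   8.55] j6 0.03 alt 0.0
```

Bolt placed at (-0.1, 0.1) mm from the mat centre, yaw within 0.2°, and the stack hasn't moved. Now the nut.

>>> {"op": "carry_out", "data": {
  "steps": [
    [[0,0,0],[0.8,-4.8,0],150],
    [[0,0,0],[1.6,-9.6,0],150],
    [[0,0,0],[2.4,-14.4,0],150],
    [[0,0,0],[3.2,-19.2,0],150],
    [[0,0,0],[4,-24,2],150],
    [[0,0,0],[4.8,-28.8,4],150],
    [[0,0,0],[5.6,-33.5,6],150],
    [[0,0,0],[6.4,-37.2,8],150]
  ]
}}

```text
clock: 40.75
tcp_pos: [0.6019, -0.1512, 0.1049]
orientation: [0.0, -0.104, 0.995, -0.0]
wrist_force: [1.2, -0.4, 0.7]
finger_gap: 0.0353
grip_force: 0.0
```

>>> {"op": "carry_out", "data": {
  "steps": [
    [[0,0,0],[0,0,0],150],
    [[0,0,0],[0,0,0],150],
    [[0,0,0],[0,0,0],150],
    [[0,0,0],[0,0,0],150],
    [[0,0,0],[0,0,0],150],
    [[0,0,0],[0,0,0],150],
    [[0,0,0],[0,0,0],150],
    [[0,0,0],[0,0,0],150]
  ]
}}

```text
clock: 41.75
tcp_pos: [0.6018, -0.1491, 0.1055]
orientation: [-0.0, -0.105, 0.994, -0.0]
wrist_force: [0.1, 1.3, -0.0]
finger_gap: 0.0352
grip_force: 0.0
```

```bash
python3 - <<'E'
from h import *
p,d,c=shoot('w14'); s=env.get_state(); T=s['tcp_pos']; print(T,s['finger_gap'],s['clock'])
u,v=proj(c,[.602,-.1493,.018])[0].astype(int); print(u,v)
Q,ci=slab(p,d,c,(u-50,v-50,u+50,v+45),.0145,.025); print(len(Q),np.median(Q[:,2]),ci)
# hexagon orientation: 6th harmonic of hull radius / min width by angle
h=cv2.convexHull(Q[:,:2].astype(np.float32))[:,0]; h=h-np.array(ci[:2])
for a in range(0,60,5):
    w=[np.ptp(h@[np.cos(t),np.sin(t)]) for t in np.radians([a,a+60,a+120])]; print(a,np.round(w,4))
go([ci[0],ci[1],-.013])
cv2.imwrite('pics/w14c.png',cv2.resize(p[v-55:v+55,u-70:u+70,::-1],None,fx=5,fy=5))
E
```

```text
[ 0.60177278 -0.14909406  0.10545684] 0.03519761297723165 41.8
320 197
570 0.019170449477161178 (0.6015, -0.1494, 0.0125)
0 [0.0233 0.0236 0.0236]
5 [0.0226 0.0229 0.0228]
10 [0.0217 0.0222 0.0222]
15 [0.0222 0.0228 0.0226]
20 [0.023  0.0235 0.0233]
25 [0.0236 0.0241 0.0239]
30 [0.0241 0.0246 0.0243]
35 [0.0244 0.0248 0.0246]
40 [0.0246 0.0249 0.0247]
45 [0.0246 0.0247 0.0246]
50 [0.0244 0.0245 0.0244]
55 [0.0241 0.0241 0.024 ]
heading -167.97 turn [-0. -0.  0.] shift [ 0.03 -0.02 11.85] j6 -0.58 alt 0.0
```

View pics/w14c.png

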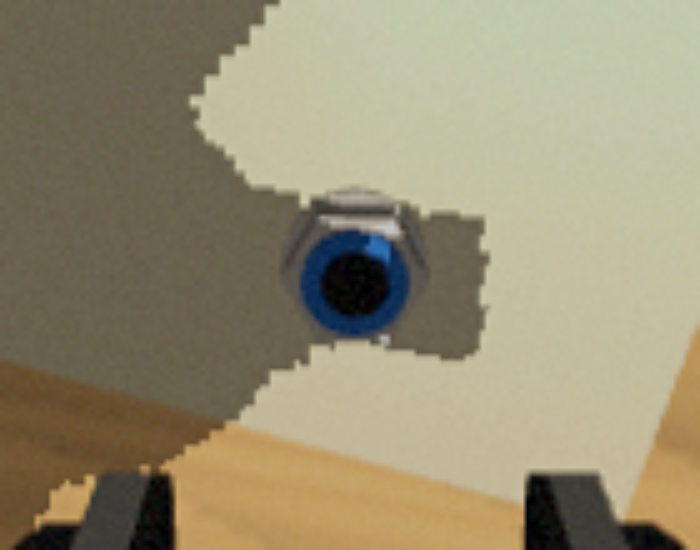

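Nut crop: centre (352,283), flats facing up and down in the picture. The width minimum of 22 mm is at 10.5° mod 60°, so I'll turn to heading 160.5° to grip across flats.

>>> {"op": "carry_out", "data": {
  "steps": [
    [[0,0,10],[0,0,1],150],
    [[0,0,20],[0,0,3],150],
    [[0,0,31.5],[0,0,5],150],
    [[0,0,31.5],[0,0,8],150],
    [[0,0,31.5],[0,0,10],150],
    [[0,0,31.5],[0,0,11],150],
    [[0,0,31.5],[0,0,11.5],150],
    [[0,0,31.5],[0,0,11.5],150]
  ]
}}

```text
clock: 42.8
tcp_pos: [0.6021, -0.1492, -0.0092]
orientation: [0.0, 0.169, 0.986, -0.0]
wrist_force: [0.1, -0.3, -0.8]
finger_gap: 0.0352
grip_force: 0.0
```

>>> {"op": "carry_out", "data": {
  "steps": [
    [[0,0,0],[0,0,0.2],150],
    [[0,0,0],[0,0,0.3],150],
    [[0,0,0],[0,0,0.3],170],
    [[0,0,0],[0,0,0.3],210],
    [[0,0,0],[0,0,0.3],220],
    [[0,0,0],[0,0,0.3],220],
    [[0,0,0],[0,0,0.3],220],
    [[0,0,0],[0,0,0.3],220]
  ]
}}

```text
clock: 43.8
tcp_pos: [0.6021, -0.1491, -0.0121]
orientation: [0.0, 0.169, 0.986, -0.0]
wrist_force: [-1.6, -0.4, 5.1]
finger_gap: 0.021
grip_force: 30.5
```

```bash
python3 - <<'E'
from h import *
a=np.radians(11.98); t=np.array([.5094,.2104])+.0717*np.array([np.cos(a),np.sin(a)]); print(t); s=env.get_state(); print(s['tcp_pos'],s['wrist_force'],s['finger_gap']); go([*t,.12],12)
E
```

```text
[0.57953838 0.22528279]
[ 0.60207271 -0.14914749 -0.01213241] [-1.64030344 -0.41570707  5.13191442] 0.02101103135755716
heading 160.54 turn [-1.000e-02  4.000e-02 -3.146e+01] shift [ 14.59  34.55 -13.23] j6 -0.03 alt -148.5
```

>>> {"op": "carry_out", "data": {
  "steps": [
    [[0,0,0],[0,0,-3],220],
    [[0,0,0],[0,0,-8],220],
    [[0,0,-5],[1.5,3.5,-12],220],
    [[0,0,-10],[3.5,8.5,-13],220],
    [[0,0,-15],[5.5,13.5,-13],220],
    [[0,0,-20],[7.7,18.3,-13],220],
    [[0,0,-26],[9.8,23.2,-13],220],
    [[0,0,-31.5],[11.9,28.1,-13],220]
  ]
}}

```text
clock: 44.8
tcp_pos: [0.5825, 0.1571, 0.1168]
orientation: [-0.001, -0.106, 0.994, -0.0]
wrist_force: [0.6, 0.1, -0.4]
finger_gap: 0.0207
grip_force: 30.0
```

```bash
python3 - <<'E'
from h import *
go([.5795,.2253,.08],12)
E
```

```text
heading -167.79 turn [-0.01 -0.06  0.21] shift [-1.15  6.73  3.68] j6 -0.08 alt 179.8
```

>>> {"op": "carry_out", "data": {
  "steps": [
    [[0,0,0],[-0.5,3.3,0],220],
    [[0,0,0],[-1.1,6.5,2],220],
    [[0,0,0],[-1.1,6.5,3.7],220],
    [[0,0,0],[-1.1,6.5,3.7],220],
    [[0,0,0],[-1.1,6.5,3.7],220],
    [[0,0,0],[-1.1,6.5,3.7],220],
    [[0,0,0],[-1.1,6.5,3.7],220],
    [[0,0,0],[-1.1,6.5,3.7],220]
  ]
}}

```text
clock: 45.8
tcp_pos: [0.5808, 0.2211, 0.0809]
orientation: [0.0, -0.105, 0.995, -0.0]
wrist_force: [1.1, 0.6, 0.6]
finger_gap: 0.0209
grip_force: 30.0
```

```bash
python3 - <<'E'
from h import *
p,d,c=shoot('w15'); s=env.get_state(); T=s['tcp_pos']; z=T[2]+.0121+.004+.014
print(T,'nut in hand seen',[ (a,b,np.array(r)-[T[0],T[1],0]) for a,b,r in ring(p,d,c,z,0)]); go([.5795,.2253,-.0125],12)
E
```

```text
[0.58069395 0.22122776 0.08079801] nut in hand seen [(np.int32(1178), array([197. , 107.9]), array([-0.05819395, -0.07302776,  0.0157    ])), (np.int32(691), array([319.4, 262.8]), array([ 6.05183081e-06, -1.12776084e-03,  9.70000000e-03]))]
heading -167.99 turn [-0.    0.03  0.01] shift [0.04 0.42 9.33] j6 0.03 alt 180.0
```

>>> {"op": "carry_out", "data": {
  "steps": [
    [[0,0,0],[0,0.53,3],220],
    [[0,0,0],[0,0.53,6],220],
    [[0,0,0],[0,0.53,8],220],
    [[0,0,0],[0,0.53,8.7],220],
    [[0,0,0],[0,0.53,9],220],
    [[0,0,0],[0,0.53,9.1],220],
    [[0,0,0],[0,0.53,9.1],220],
    [[0,0,0],[0,0.53,9.1],220]
  ]
}}

```text
clock: 46.85
tcp_pos: [0.5798, 0.2267, -0.0099]
orientation: [0.001, -0.105, 0.994, 0.0]
wrist_force: [-0.3, -0.1, -0.5]
finger_gap: 0.0209
grip_force: 30.0
```

>>> {"op": "carry_out", "data": {
  "steps": [
    [[0,0,0],[0,0,0.1],220],
    [[0,0,0],[0,0,0.2],220],
    [[0,0,0],[0,0,0.28],220],
    [[0,0,0],[0,0,0.3],220],
    [[0,0,0],[0,0,0.3],220],
    [[0,0,0],[0,0,0.3],220],
    [[0,0,0],[0,0,0.3],220],
    [[0,0,0],[0,0,0.3],220]
  ]
}}

```text
clock: 47.85
tcp_pos: [0.5793, 0.2266, -0.0132]
orientation: [0.0, -0.105, 0.994, -0.0]
wrist_force: [-2.6, -0.4, 4.7]
finger_gap: 0.0208
grip_force: 30.6
```

>>> {"op": "carry_out", "data": {
  "steps": [
    [[0,0,0],[0,0,0],200],
    [[0,0,0],[0,0,0],180],
    [[0,0,0],[0,0,0],150],
    [[0,0,0],[0,0,0],150],
    [[0,0,0],[0,0,-1],150],
    [[0,0,0],[0,0,-5],150],
    [[0,0,0],[0,0,-10],150],
    [[0,0,0],[0,0,-15],150]
  ]
}}

```text
clock: 48.85
tcp_pos: [0.5792, 0.2266, 0.1385]
orientation: [0.0, -0.105, 0.994, -0.0]
wrist_force: [0.9, 0.4, 0.6]
finger_gap: 0.0346
grip_force: 0.0
```

>>> {"op": "carry_out", "data": {
  "steps": [
    [[0,0,0],[-4,0,-3],150],
    [[0,0,0],[-6,0,-6],150],
    [[0,0,0],[-6,0,-6],150],
    [[0,0,0],[-6,0,-6],150],
    [[0,0,0],[-6,0,-6],150],
    [[0,0,0],[-6,0,-6],150],
    [[0,0,0],[-6,0,-6],150],
    [[0,0,0],[-6,0,-6],150]
  ]
}}

```text
clock: 49.85
tcp_pos: [0.6378, 0.2391, 0.1964]
orientation: [-0.0, -0.105, 0.994, -0.0]
wrist_force: [-0.7, 0.1, -0.1]
finger_gap: 0.0353
grip_force: 0.0
```

```bash
python3 chk.py w16
```

```text
[0.63795916 0.23910623 0.19640798] 0.03507534218604253 49.9
bolt mat-frame ((-0.0002393387258052826, 0.0002586664631962776), (0.019336285069584846, 0.07848051935434341), 89.88846588134766) [-0.03946082 -0.00934231  0.00831287] [0.03900212 0.01000046 0.02273076]
nut 360 0.018038065243008466 ((0.071042500436306, 0.000287744594970718), 0.012094548903405666)
bush 557 0.0645770709708724 ((-0.00013343518367037177, -0.09967205673456192), 0.011339756660163403)
```

View pics/w16.png

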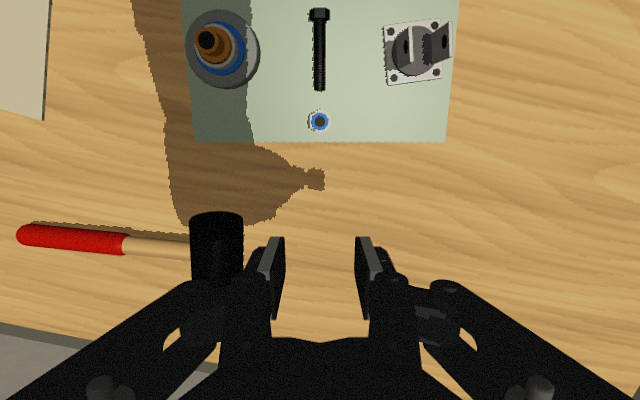

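The final view shows everything in place. The stack is at (210,45), the bolt runs from (319,12) to (320,90), and the nut is at (319,121), 0.3 mm off the bolt's line with about 19 mm clear. The mallet and tin were not touched, and the gripper is clear. Handing in.

```bash
python3 -c "
from workcell import env
print(env.hand_in())"
```

```text
the job is handed in; nothing more can be done
None
```

The job is handed in at about 50 s: the bearing and bushing are centred on the hub within about 0.5 mm, the bolt is square to the stripe at the mat centre, the nut is in line about 19 mm behind it, and the mallet and tin were not touched.

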